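# Pack sample jars facing the windows and close the carton

### The arm

A 6-joint arm with a two-finger parallel gripper is mounted at the origin on the work surface. World frame = base frame: x ahead of the robot, y to its left, z up, the work surface at z = 0. Lengths are in m, angles in rad, forces in N, time in s.
With the tool pointing down it reaches from about 0.225 to 0.875 m from the base axis. Payload 3.4 kg.
Tool frame: the origin (TCP) lies at the very end of the fingers, on their centre line; the grasp point (between the pads) lies 19 mm behind it (manip.tcp_to_grasp is the distance from the TCP to the grasp point, in m); z points along the fingers, y is the line along which they close (so a half turn about z gives the same grasp; the last joint's range is limited). The gripper opens to 85 mm and grips with 20 to 120 N. Pads are 22 mm wide; open, the fingers measure 114 mm over their backs; the gripper's body (76 mm by 85 mm) begins 54 mm behind the grasp point. The pads swing forward as they close: fully open they stand 13 mm farther back than shut.
Start: joints at [1.111, 0.276, 1.505, -0, 1.361, -0.121], TCP at [0.191, 0.542, 0.231] pointing down, gripper open.
Joint ranges: [-2.89, 2.89], [-0.75, 2.08], [0.22, 2.7], [-1.18, 4.32], [0.11, 2.71], [-2.7, 2.7]. Speed limits (rad/s): [2.57, 2.57, 3.14, 3.14, 3.14, 3.14].

### API

Orientations are given as a unit quaternion [w, x, y, z].
In Python, from rig import status, get_image, job, manip gives the robot as it stands.
- The arm moves only by the tool apply_moves, never from a script. Its arguments are lists of equal length, an entry for each row: "xyz": the shift along the tool's x, y, z each as a share of 0.3 m, from -1 to 1, a list of three; "rot": the turn, a rotation vector about the tool's x, y, z each as a share of 60 degrees, from -1 to 1, a list of three; "hand": the opening, from -1 (shut) to 1 (fully open). A call has 1 to 8 rows; each row shifts and turns the commanded pose from where the row before left it, along the tool's axes as they then stand; what a row does not reach is not made up. A row lasts 1/8 s, in which the tool goes at most 62.5 mm and 10.7 degrees, less where a joint would pass 70% of its speed; a pose out of reach is approached as far as the arm can. A call with a number of a shift or a turn outside -1 to 1 is refused whole. A call with a gripper value outside its range is refused whole. The fingers move at their own pace and stop on an object; "force" is the grip in N (left out, the last holds). Time passes only in rows, so rows that do not move let the fingers close. It gives the time, the measured TCP pose, the force, the opening and the grip force at its end, in the units of the state.
- status.get_state(): the state, without advancing time (a new reading comes with each control period).
- get_image(name): name is "side" or "top" or "wrist"; returns a dict with "pixels" (480x640x3 uint8, red, green, blue), "fovy" (degrees; the focal length in pixels is half the picture's height over the tangent of half this angle, whatever the lens; pixels are square), "cx", "cy" (the principal point, pixels), "origin" and "orientation" of the camera in the world; the wrist camera has in their place "tool_from_camera" (4x4, takes a point from camera to tool coordinates, whose origin is the TCP and whose axes are the flange's). Camera axes: x right, y down, z forward; pixel columns grow to the right and rows downward; lengths in m; the calibration is good to about 2 mm. A picture is of the moment at which its call begins: read the wrist's pose just before it. There is no depth.
- job.sign_off(): hands the job in; it is judged then, once.
The state is a dict: "clock": time; "qpos": joint angles; "qd": joint speeds; "effort": joint torques, N m; "position": TCP position; "ee_rot": TCP orientation; "contact_force": force on the tool from outside, world axes, zero at the start; "moment": the same for the moment, N m; "width": finger opening in m; "gripper_force": force on a finger pad.
Only numpy, scipy, OpenCV 4.12 (cv2) and the standard library are available. Lean on these libraries where they do the work, as an engineer would, in place of code of your own. Each camera call takes 0.05 s, during which the arm holds its last target. There are 200 camera calls.

### The job

Pack every sample jar that stands on the bench into the partitioned carton: upright on the floor of a cell of its own, set down rather than dropped, with the yellow tab on its lid turned to face squarely towards the carton's windowed side (the long side marked in green). When all are packed, close the carton: first fold both short end flaps down flat while the long flaps are still open, then fold both long flaps down flat over them. Leave the tube rack, the timer and the marker pen where they are.

Things in the scene. Friction and masses are not known exactly. Their poses are not given: they have to be found in the camera images.
- carton: fixed cardboard carton, outside 136 (its x) x 277 (its y) x 90 mm high, walls and floor 4 mm; origin: centre of underside. Three 3 mm partitions, 45 mm high above the floor, at y = -68, 0, 68 mm leave four cells in a row, each 65 (y) x 128 mm (x); foam strips, 14 mm thick and 25 mm high, line the feet of the long walls. The +x long side is the windowed side: green-framed windows, green stripe.
- window_side (a point): an unseen point 150 mm straight out from the carton's centre through its windowed (green) side, 50 mm above its underside: the way the tabs must face
- cell_a (a point): middle of the inner floor of the rightmost (y = -102 mm) cell (4 mm above the bench); its axes are the carton's
- cell_b (a point): middle of the inner floor of the y = -34 mm cell (4 mm above the bench); its axes are the carton's
- cell_c (a point): middle of the inner floor of the y = +34 mm cell (4 mm above the bench); its axes are the carton's
- cell_d (a point): middle of the inner floor of the leftmost (y = +102 mm) cell (4 mm above the bench); its axes are the carton's
- short_flap_left (a joint): short flap at the carton's +y end, 134 wide, 67.5 long mm, 3 mm thick; hinge line along x at y = +138.5, z = 90 mm in the carton's frame. 0 = folded flat over the carton's mouth; 1.57 = upright; more = leaning outward (starts at 1.85 to 2.3). It stays where it is left; a push of 1 N moves it.
- short_flap_right (a joint): short flap at the carton's -y end, 134 wide, 67.5 long mm, 3 mm thick; hinge line along x at y = -138.5, z = 90 mm in the carton's frame. 0 = folded flat over the carton's mouth; 1.57 = upright; more = leaning outward (starts at 1.85 to 2.3). It stays where it is left; a push of 1 N moves it.
- long_flap_window (a joint): long flap on the windowed (+x) side, with a green stripe near its free edge on both faces, 277 wide, 67.5 long mm, 3 mm thick; hinge line along y at x = +68, z = 94 mm in the carton's frame. 0 = folded flat over the carton's mouth; 1.57 = upright; more = leaning outward (starts at 1.85 to 2.3). It stays where it is left; a push of 1 N moves it.
- long_flap_near (a joint): long flap, plain cardboard, on the -x side, 277 wide, 67.5 long mm, 3 mm thick; hinge line along y at x = -68, z = 94 mm in the carton's frame. 0 = folded flat over the carton's mouth; 1.57 = upright; more = leaning outward (starts at 1.85 to 2.3). It stays where it is left; a push of 1 N moves it.
- short_flap_left_edge (a point): middle of the free edge of short_flap_left
- short_flap_right_edge (a point): middle of the free edge of short_flap_right
- long_flap_window_edge (a point): middle of the free edge of long_flap_window
- long_flap_near_edge (a point): middle of the free edge of long_flap_near
- jar_1: sample jar, square, 56 x 56 mm with 4 mm rounded edges, 80 mm high, about 160 g: white with an amber band, blue lid; origin: centre of its underside, z up. A yellow tab, 27 x 12 mm and 3 mm high, lies on the lid from its centre to the edge along the jar's +x, above a yellow patch on the side. May be absent.
- jar_2: sample jar, square, 56 x 56 mm with 4 mm rounded edges, 80 mm high, about 160 g: white with an amber band, blue lid; origin: centre of its underside, z up. A yellow tab, 27 x 12 mm and 3 mm high, lies on the lid from its centre to the edge along the jar's +x, above a yellow patch on the side. May be absent.
- jar_3: sample jar, square, 56 x 56 mm with 4 mm rounded edges, 80 mm high, about 160 g: white with an amber band, blue lid; origin: centre of its underside, z up. A yellow tab, 27 x 12 mm and 3 mm high, lies on the lid from its centre to the edge along the jar's +x, above a yellow patch on the side. May be absent.
- jar_4: sample jar, square, 56 x 56 mm with 4 mm rounded edges, 80 mm high, about 160 g: white with an amber band, blue lid; origin: centre of its underside, z up. A yellow tab, 27 x 12 mm and 3 mm high, lies on the lid from its centre to the edge along the jar's +x, above a yellow patch on the side. May be absent.
- tube_rack: clear tube rack with amber tubes, 60 x 150 x 85 mm (102 mm to the tube caps), origin at the centre of its underside; bystander, leave alone
- timer: white bench timer standing upright, 26 x 70 x 75 mm, origin at the centre of its underside; bystander, leave alone
- marker: red marker pen lying flat, 140 mm long along its y, 18 mm thick, origin at the centre of its underside; bystander, leave alone

How it is judged:
On the way, in this order (a step that is already met when the one before it is completed fails the run):
1. every jar stands released in the carton, upright on the floor of a cell, its tab facing the windowed side; all flaps still open (x of jar_1 in the frame of carton between -0.045 and 0.045 m and y of jar_1 in the frame of carton between -0.115 and 0.115 m and z of jar_1 in the frame of carton between -0.003 and 0.012 m and angle between each of jar_1, jar_2, jar_3, jar_4's own z axis and vertical below 0.12 rad and angle between the x axis of each of jar_1, jar_2, jar_3, jar_4 and the x axis of carton, either way round below 0.35 rad and x of window_side in the frame of jar_1 above 0.03 m and x of jar_2 in the frame of carton between -0.045 and 0.045 m and y of jar_2 in the frame of carton between -0.115 and 0.115 m and z of jar_2 in the frame of carton between -0.003 and 0.012 m and x of window_side in the frame of jar_2 above 0.03 m and x of jar_3 in the frame of carton between -0.045 and 0.045 m and y of jar_3 in the frame of carton between -0.115 and 0.115 m and z of jar_3 in the frame of carton between -0.003 and 0.012 m and x of window_side in the frame of jar_3 above 0.03 m and x of jar_4 in the frame of carton between -0.045 and 0.045 m and y of jar_4 in the frame of carton between -0.115 and 0.115 m and z of jar_4 in the frame of carton between -0.003 and 0.012 m and x of window_side in the frame of jar_4 above 0.03 m and linear speed of each of jar_1, jar_2, jar_3, jar_4 below 0.03 m/s and contact force between each of jar_1, jar_2, jar_3, jar_4 and the fingers below 0.3 N and value of joint each of short_flap_left, short_flap_right, long_flap_window, long_flap_near above 1 rad), for 0.2 s.
2. both short flaps are folded flat while both long flaps are still open (value of joint each of short_flap_left, short_flap_right below 0.14 rad and value of joint each of long_flap_window, long_flap_near above 1 rad), for 0.2 s.
3. both long flaps are folded flat over the short ones (value of joint each of short_flap_left, short_flap_right, long_flap_window, long_flap_near below 0.14 rad), for 0.2 s.
At the end, for the whole second after the job is handed in: Every jar present stands in a cell of the carton, on its floor (within 12 mm) and upright within 7 degrees, its tab within 20 degrees of square to the windowed side; all four flaps lie within 8 degrees of flat; all at rest (all of step 3 and x of jar_1 in the frame of carton between -0.045 and 0.045 m and y of jar_1 in the frame of carton between -0.115 and 0.115 m and z of jar_1 in the frame of carton between -0.003 and 0.012 m and angle between each of jar_1, jar_2, jar_3, jar_4's own z axis and vertical below 0.12 rad and angle between the x axis of each of jar_1, jar_2, jar_3, jar_4 and the x axis of carton, either way round below 0.35 rad and x of window_side in the frame of jar_1 above 0.03 m and x of jar_2 in the frame of carton between -0.045 and 0.045 m and y of jar_2 in the frame of carton between -0.115 and 0.115 m and z of jar_2 in the frame of carton between -0.003 and 0.012 m and x of window_side in the frame of jar_2 above 0.03 m and x of jar_3 in the frame of carton between -0.045 and 0.045 m and y of jar_3 in the frame of carton between -0.115 and 0.115 m and z of jar_3 in the frame of carton between -0.003 and 0.012 m and x of window_side in the frame of jar_3 above 0.03 m and x of jar_4 in the frame of carton between -0.045 and 0.045 m and y of jar_4 in the frame of carton between -0.115 and 0.115 m and z of jar_4 in the frame of carton between -0.003 and 0.012 m and x of window_side in the frame of jar_4 above 0.03 m and linear speed of each of jar_1, jar_2, jar_3, jar_4 below 0.03 m/s and velocity of joint each of short_flap_left, short_flap_right, long_flap_window, long_flap_near below 0.1 rad/s); the robot touches nothing.
It fails at once if the tube rack, the timer or the marker is pushed more than 30 mm from its place (distance of any of tube_rack, timer, marker from where it was at the start of the episode above 0.03 m).
It fails at once if jar_1 is dropped from more than 45 mm (height (world z) of jar_1 above 0.05 m and contact force between jar_1 and anything else below 0.005 N).
It fails at once if jar_2 is dropped from more than 45 mm (height (world z) of jar_2 above 0.05 m and contact force between jar_2 and anything else below 0.005 N).
It fails at once if jar_3 is dropped from more than 45 mm (height (world z) of jar_3 above 0.05 m and contact force between jar_3 and anything else below 0.005 N).
It fails at once if jar_4 is dropped from more than 45 mm (height (world z) of jar_4 above 0.05 m and contact force between jar_4 and anything else below 0.005 N).
Of jar_1, jar_2, jar_3, jar_4 only 3 to 4 are there at a start; the rules pass over those that are not, and their reading is None.
At some moment in a run one of jar_1, jar_2, jar_3, jar_4 may be knocked a few centimetres aside while the robot is not near it.
It also fails if it takes over 200 s, if anything falls off the work surface, if the arm or the gripper's body presses on something with over 40 N, if the wrist force passes 120 N, or if a joint passes its speed limit or range.

## Working session

There is one attempt and no reset: what is moved stays moved. The work goes in short steps, Python scripts to look and compute and a tool call to move; the robot and the scene stay as the last step left them, time stands still between calls to the robot, and variables do not carry over. Pictures are saved under pics/ and viewed, at most 14 in all, crops included, and the job is handed in when it is done.

Besides the shell and the picture viewer there is one more tool, called after "Call:" as a command line: name --argument value ..., lists and objects as JSON in quotes. apply_moves: Moves the arm, as the interface text tells. Its arguments: {"type":"object","properties":{"xyz":{"type":"array","items":{"type":"array","items":{"type":"number","minimum":-1,"maximum":1}}},"rot":{"type":"array","items":{"type":"array","items":{"type":"number","minimum":-1,"maximum":1}}},"hand":{"type":"array","items":{"type":"number"}},"force":{"type":"number"}},"required":["xyz","rot","hand"]}

```bash
mkdir -p pics; ls; python3 - <<'E'
from rig import status,get_image
import cv2,numpy as np
print(status.get_state())
for n in("top","side"):
    d=get_image(n);cv2.imwrite(f"pics/{n}0.png",d["pixels"][:,:,::-1]);np.save(f"{n}0.npy",d,allow_pickle=True)
    print({k:v for k,v in d.items() if k!="pixels"})
E
```

```text
pics
{'clock': 0.0, 'qpos': array([ 1.11100815e+00,  2.76581802e-01,  1.50610863e+00,  2.35963771e-05,
        1.36070769e+00, -1.21017953e-01]), 'qd': array([ 0.00015229,  0.00058424,  0.00069143, -0.00115169,  0.00081541,
        0.00014514]), 'effort': array([ 3.00652448e-05, -4.16777444e+01, -2.45806664e+01, -4.26016559e-04,
        1.09870755e-02,  6.91305573e-06]), 'position': array([0.190863  , 0.54184818, 0.230457  ]), 'ee_rot': array([-2.69540746e-04,  1.68578660e-01,  9.85687790e-01, -8.61631205e-04]), 'contact_force': array([-0.12294582, -0.27537015,  0.39297791]), 'moment': array([-0.08418485, -0.02206111, -0.01272666]), 'gripper_force': 0.0, 'width': 0.08541018734065521}
{'fovy': 52.75890385147568, 'cx': 317.4411289541657, 'cy': 242.862838134527, 'origin': array([ 0.29561071, -0.06262662,  1.36477565]), 'orientation': array([ 0.07397852, -0.69579554,  0.71085779, -0.07125272])}
{'fovy': 57.48461871288888, 'cx': 319.6209759067792, 'cy': 245.721773318468, 'origin': array([-0.08898709, -0.70042816,  0.67668738]), 'orientation': array([-0.43681111,  0.8085156 , -0.35223521,  0.17728209])}
```

View pics/top0.png

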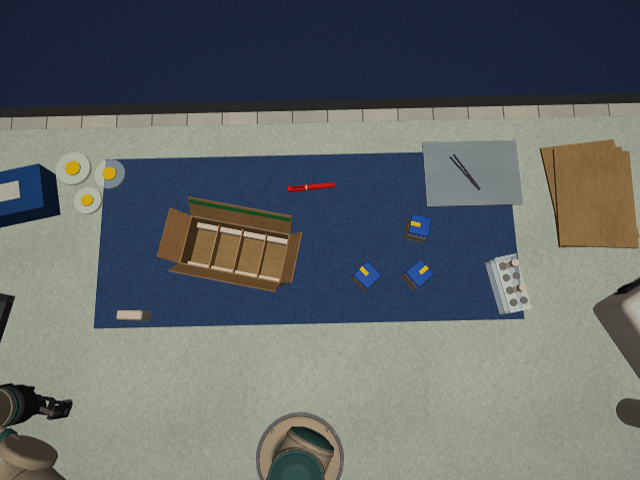

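View pics/side0.png

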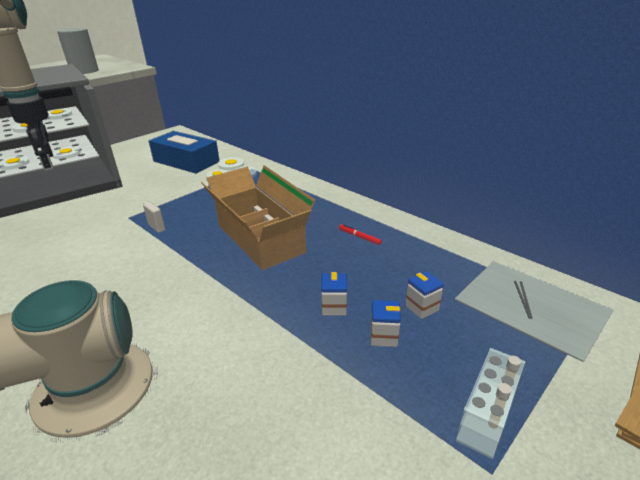

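The pictures show three jars (lids near (419,227), (367,275) and (418,273) in the top view). The carton is near (240,245) with all its flaps open and the windowed side away from the robot. The marker is at (311,187), the rack at (508,283) and the timer at (132,315).

```bash
cat > h.py <<'E'
import numpy as np,cv2
from scipy.spatial.transform import Rotation as R
from rig import status,get_image
def rot(q): return R.from_quat([q[1],q[2],q[3],q[0]]).as_matrix()
class Cam:
    def __init__(s,name=None,d=None):
        if d is None:
            st=status.get_state(); d=get_image(name)
            s.st=st
        s.im=d["pixels"]; s.f=240/np.tan(np.radians(d["fovy"])/2); s.c=np.array([d["cx"],d["cy"]])
        if "origin" in d: s.o=np.array(d["origin"]); s.R=rot(d["orientation"])
        else:
            T=np.array(d["tool_from_camera"]); Rt=rot(st["ee_rot"]); s.R=Rt@T[:3,:3]; s.o=st["position"]+Rt@T[:3,3]
    def ray(s,px):
        p=(np.atleast_2d(px)-s.c)/s.f
        return np.c_[p,np.ones(len(p))]@s.R.T
    def on(s,px,z):
        r=s.ray(px); return s.o+r*((z-s.o[2])/r[:,2])[:,None]
    def proj(s,P):
        q=(np.atleast_2d(P)-s.o)@s.R; return q[:,:2]/q[:,2:]*s.f+s.c
def jars(cam,zlid=.08,amin=60):
    hsv=cv2.cvtColor(cam.im,cv2.COLOR_RGB2HSV)
    y=cv2.inRange(hsv,(20,130,120),(35,255,255))
    b=cv2.inRange(hsv,(100,190,110),(125,255,255))
    out=[]
    n,l,stt,cen=cv2.connectedComponentsWithStats(cv2.morphologyEx(b|y,cv2.MORPH_CLOSE,np.ones((3,3),np.uint8)))
    for i in range(1,n):
        if stt[i,4]<amin: continue
        m=((l==i)&(y>0)); 
        if m.sum()<8: continue
        if (b[l==i]>0).mean()<.4: continue
        pts=np.argwhere(l==i)[:,::-1].astype(float)
        W=cam.on(pts,zlid)[:,:2]; Y=cam.on(np.argwhere(m)[:,::-1].astype(float),zlid+.003)[:,:2]
        (c,sz,a)=cv2.minAreaRect((W*1000).astype(np.float32))
        c=np.array(c)/1000; v=Y.mean(0)-c
        out.append((c,np.array(sz),a,np.degrees(np.arctan2(v[1],v[0])),np.hypot(*v),Y.mean(0),cen[i],stt[i,4]))
    return out
E
python3 - <<'E'
from h import *
np.set_printoptions(precision=4,suppress=True)
c=Cam(d=np.load("top0.npy",allow_pickle=True).item())
for j in jars(c): print(*j)
s=Cam(d=np.load("side0.npy",allow_pickle=True).item())
for j in jars(s): print('side',*j)
cv2.imwrite("pics/c0.png",cv2.resize(c.im[185:305,150:310],None,fx=5,fy=5,interpolation=cv2.INTER_CUBIC)[:,:,::-1])
for n,px in dict(rack=(507,283),timer=(132,315),mk1=(288,188),mk2=(335,185)).items(): print(n,c.on(px,.04))
E
```

```text
[ 0.6074 -0.3406] [53.4802 52.857 ] 75.23466491699219 73.70012644324875 0.01334530969134806 [ 0.6111 -0.3278] [420.1303 224.9518] 353
[ 0.4745 -0.1911] [54.083  51.8911] 42.76201629638672 43.13213751069498 0.013868565541410765 [ 0.4846 -0.1816] [366.7273 272.4773] 176
[ 0.476  -0.3308] [53.5575 53.3097] 38.4550895690918 -51.87677759249517 0.013104621671382414 [ 0.4841 -0.3411] [420.0358 272.2925] 335
side [ 0.4727 -0.1921] [56.584  52.2098] 42.0887565612793 41.54765933532162 0.011596897006876297 [ 0.4814 -0.1844] [333.7293 280.8536] 362
side [ 0.6029 -0.3401] [55.531  47.5507] 75.331298828125 67.75321681670184 0.012413109132464227 [ 0.6076 -0.3286] [423.8123 280.8881] 277
side [ 0.4717 -0.3337] [53.8105 51.9871] 37.77926254272461 -46.09636353488186 0.01274910986044883 [ 0.4806 -0.3429] [385.7043 309.7213] 470
rack [[ 0.4483 -0.5778  0.04  ]]
timer [[0.383  0.4478 0.04  ]]
mk1 [[0.7346 0.0206 0.04  ]]
mk2 [[ 0.7405 -0.1143  0.04  ]]
```

View pics/c0.png

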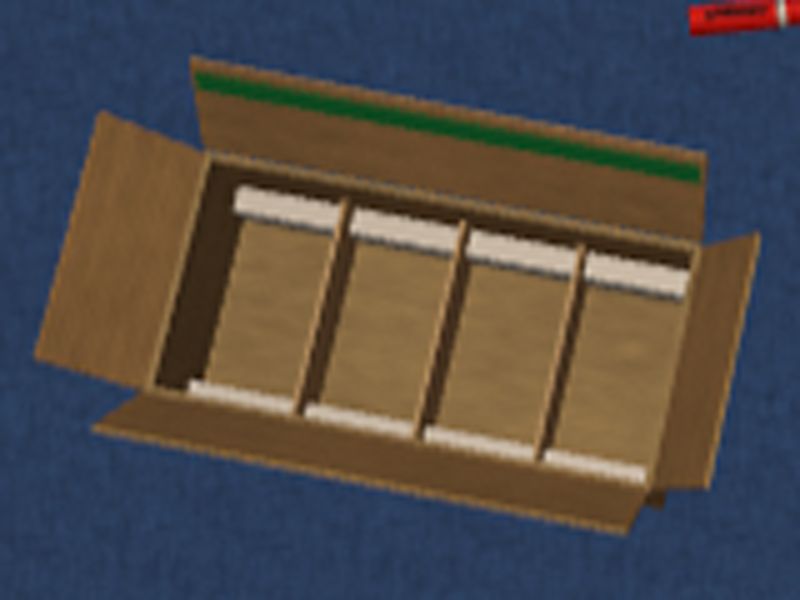

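The crop shows the carton mouth clearly. Rim corners are at crop (208,153), (697,243), (150,388) and (650,485). Partition ends are at (345,203)/(300,410), (464,223)/(419,435) and (582,247)/(541,457). I'll fit the carton pose from these.

```bash
cat >> h.py <<'E'
def yaw(st): y=rot(st["ee_rot"])[:,1]; return np.degrees(np.arctan2(y[1],y[0]))
def plan(way):
    """way: list of (x,y,z,psi_deg[,maxmm]); prints rows in tool axes from the present pose (tool down, as measured)"""
    st=status.get_state(); Rc=rot(st["ee_rot"]); p=np.array(st["position"])
    k=0
    for w in way:
        t=np.array(w[:3]); mm=w[4] if len(w)>4 else 55
        a=np.radians(w[3]); Rt=np.c_[[np.cos(a+np.pi/2),np.sin(a+np.pi/2),0],[np.cos(a),np.sin(a),0],[0,0,-1.]]
        rv=R.from_matrix(Rc.T@Rt).as_rotvec()
        n=max(1,int(np.ceil(np.linalg.norm(t-p)*1000/mm)),int(np.ceil(np.degrees(np.linalg.norm(rv))/9.5)))
        d=(t-p)/n
        print("->",w,"rows",n)
        for i in range(n):
            print("  ",np.round(Rc.T@d/.3,3).tolist(),np.round(rv/n/np.radians(60),3).tolist()); Rc=Rc@R.from_rotvec(rv/n).as_matrix()
        p=t
    print("pose",np.round(st["position"],4),round(yaw(st),2),"t",round(float(st["clock"]),2),"w",round(float(st["width"]),4),"F",np.round(st["contact_force"],1),"q",np.round(st["qpos"],2))
CART=None
try: CART=np.load("cart.npy")
except Exception: pass
def cw(x,y,z=0):
    X,Y,a=CART; return np.array([X+x*np.cos(a)-y*np.sin(a),Y+x*np.sin(a)+y*np.cos(a),z])
E
python3 - <<'E'
from h import *
from scipy.optimize import least_squares
np.set_printoptions(precision=4,suppress=True)
c=Cam(d=np.load("top0.npy",allow_pickle=True).item())
px=[(208,153),(697,243),(150,388),(650,485),(345,203),(300,410),(464,223),(419,435),(582,247),(541,457)]
px=np.array(px)/5+[150-.4,185-.4]
m=[(.068,.1385,.09),(.068,-.1385,.09),(-.068,.1385,.09),(-.068,-.1385,.09)]
for y in (.068,0,-.068): m+=[(.064,y,.049),(-.064,y,.049)]
m=np.array(m)
W=np.array([c.on(p,z)[0] for p,z in zip(px,m[:,2])])
def res(v):
    a=v[2]; r=np.c_[v[0]+m[:,0]*np.cos(a)-m[:,1]*np.sin(a),v[1]+m[:,0]*np.sin(a)+m[:,1]*np.cos(a)]-W[:,:2]; return r.ravel()
s=least_squares(res,[.5,.1,0]); print(s.x,np.degrees(s.x[2]),(res(s.x)*1000).reshape(-1,2)); np.save("cart.npy",s.x)
import h; h.CART=s.x
sd=Cam(d=np.load("side0.npy",allow_pickle=True).item())
print(sd.proj([h.cw(.068,-.1385,.09),h.cw(-.068,-.1385,.09),h.cw(-.068,.1385,.09)]))
cv2.imwrite("pics/s0.png",cv2.resize(sd.im[155:280,195:330],None,fx=4,fy=4,interpolation=cv2.INTER_CUBIC)[:,:,::-1])
for y in(-.102,-.034,.034,.102):print(h.cw(0,y))
plan([(.475,-.23,.30,70.6)])
E
```

```text
[ 0.5538  0.161  -0.2061] -11.808251068065669 [[ 2.3396  0.47  ]
 [ 1.9474 -4.2752]
 [-1.4419  1.4757]
 [-0.2424 -2.4955]
 [ 3.4425 -0.9714]
 [-4.9853  2.8778]
 [ 2.5361 -0.6582]
 [-3.5803  2.1033]
 [ 3.8546 -1.1738]
 [-3.8702  2.6472]]
[[306.5345 223.4126]
 [260.5127 240.2784]
 [215.3033 198.5095]]
[0.5329 0.0612 0.    ]
[0.5468 0.1278 0.    ]
[0.5608 0.1943 0.    ]
[0.5747 0.2609 0.    ]
-> (0.475, -0.23, 0.3, 70.6) rows 16
   [-0.109, -0.132, -0.014] [-0.0, -0.0, -0.0]
   [-0.109, -0.132, -0.014] [-0.0, -0.0, -0.0]
   [-0.109, -0.132, -0.014] [-0.0, -0.0, -0.0]
   [-0.109, -0.132, -0.014] [-0.0, -0.0, -0.0]
   [-0.109, -0.132, -0.014] [-0.0, -0.0, -0.0]
   [-0.109, -0.132, -0.014] [-0.0, -0.0, -0.0]
   [-0.109, -0.132, -0.014] [-0.0, -0.0, -0.0]
   [-0.109, -0.132, -0.014] [-0.0, -0.0, -0.0]
   [-0.109, -0.132, -0.014] [-0.0, -0.0, -0.0]
   [-0.109, -0.132, -0.014] [-0.0, -0.0, -0.0]
   [-0.109, -0.132, -0.014] [-0.0, -0.0, -0.0]
   [-0.109, -0.132, -0.014] [-0.0, -0.0, -0.0]
   [-0.109, -0.132, -0.014] [-0.0, -0.0, -0.0]
   [-0.109, -0.132, -0.014] [-0.0, -0.0, -0.0]
   [-0.109, -0.132, -0.014] [-0.0, -0.0, -0.0]
   [-0.109, -0.132, -0.014] [-0.0, -0.0, -0.0]
pose [0.1909 0.5419 0.2305] 70.59 t 0.1 w 0.0855 F [-0.5 -0.1 -0.1] q [ 1.11  0.28  1.51 -0.    1.36 -0.12]
```

View pics/s0.png

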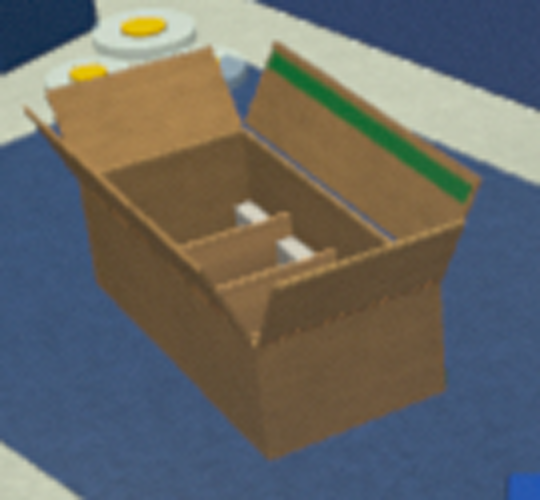

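The side crop agrees with the fit: the near-right rim corner is at about (255,342) in the crop, and all four flaps are open. Next I'll go over the carton and check it with the wrist camera.

```bash
python3 - <<'E'
from h import *
plan([(.554,.161,.36,78)])
E
```

```text
-> (0.554, 0.161, 0.36, 78) rows 10
   [-0.156, -0.08, -0.043] [-0.0, -0.0, -0.012]
   [-0.155, -0.082, -0.043] [-0.0, -0.0, -0.012]
   [-0.154, -0.084, -0.043] [-0.0, -0.0, -0.012]
   [-0.153, -0.086, -0.043] [-0.0, -0.0, -0.012]
   [-0.152, -0.088, -0.043] [-0.0, -0.0, -0.012]
   [-0.151, -0.089, -0.043] [-0.0, -0.0, -0.012]
   [-0.15, -0.091, -0.043] [-0.0, -0.0, -0.012]
   [-0.149, -0.093, -0.043] [-0.0, -0.0, -0.012]
   [-0.147, -0.095, -0.043] [-0.0, -0.0, -0.012]
   [-0.146, -0.097, -0.043] [-0.0, -0.0, -0.012]
pose [0.1909 0.5419 0.2305] 70.59 t 0.1 w 0.0855 F [-0.5 -0.1 -0.1] q [ 1.11  0.28  1.51 -0.    1.36 -0.12]
```

Call:
apply_moves --xyz '[[-0.17,-0.1,-0.05],[-0.17,-0.1,-0.05],[-0.17,-0.1,-0.05],[-0.17,-0.1,-0.05],[-0.17,-0.1,-0.05],[-0.17,-0.1,-0.05],[-0.17,-0.1,-0.05],[-0.17,-0.1,-0.05]]' --rot '[[0,0,0],[0,0,0],[0,0,0],[0,0,0],[0,0,0],[0,0,0],[0,0,0],[0,0,0]]' --hand '[1,1,1,1,1,1,1,1]'

```text
clock: 1.1
position: [0.4969, 0.1787, 0.3515]
ee_rot: [-0.0, 0.169, 0.986, 0.0]
contact_force: [1.0, 0.6, 0.3]
width: 0.0854
gripper_force: 0.0
```

```bash
python3 - <<'E'
from h import *
plan([(.52,.161,.36,78)])
c=Cam("wrist"); cv2.imwrite("pics/w1.png",c.im[:,:,::-1])
print(c.o,c.R)
E
```

```text
-> (0.52, 0.161, 0.36, 78) rows 1
   [-0.092, -0.03, -0.028] [0.0, -0.0, -0.124]
pose [0.4969 0.1787 0.3515] 70.58 t 1.1 w 0.0854 F [1.  0.6 0.3] q [ 0.21  0.16  1.37  0.    1.61 -1.02]
[0.41914981 0.20615735 0.49487601] [[ 3.32219541e-01  8.93332860e-01  3.02632744e-01]
 [ 9.43202009e-01 -3.14523954e-01 -1.06979683e-01]
 [-3.83218937e-04  3.20984553e-01 -9.47084352e-01]]
```

View pics/w1.png

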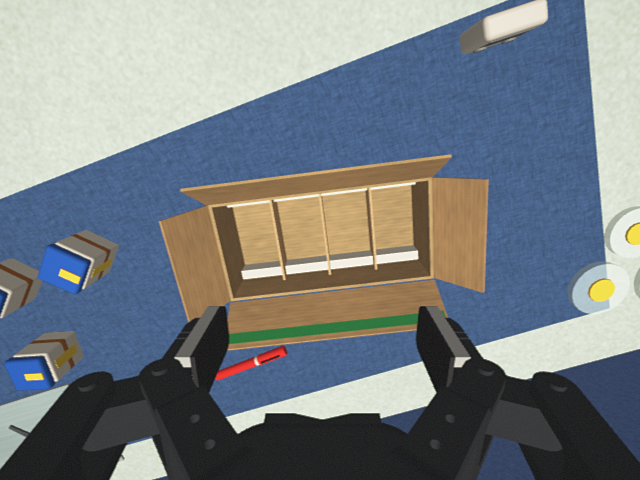

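The wrist view shows the carton with rim corners at (210,206), (430,180), (231,300) and (434,278). Partition tops run (273,200)-(285,278), (320,195)-(330,273) and (368,188)-(376,268).

```bash
python3 - <<'E'
from h import *
from scipy.optimize import least_squares
np.set_printoptions(precision=4,suppress=True)
class F: pass
c=Cam("wrist")
px=np.array([(434,278),(231,300),(430,180),(210,206),(376,268),(368,188),(330,273),(320,195),(285,278),(273,200)],float)
m=[(.068,.1385,.09),(.068,-.1385,.09),(-.068,.1385,.09),(-.068,-.1385,.09)]
for y in (.068,0,-.068): m+=[(.064,y,.049),(-.064,y,.049)]
m=np.array(m)
W=np.array([c.on(p,z)[0] for p,z in zip(px,m[:,2])])
def res(v):
    a=v[2]; r=np.c_[v[0]+m[:,0]*np.cos(a)-m[:,1]*np.sin(a),v[1]+m[:,0]*np.sin(a)+m[:,1]*np.cos(a)]-W[:,:2]; return r.ravel()
s=least_squares(res,[.5,.1,0]); print(s.x,np.degrees(s.x[2]),(res(s.x)*1000).reshape(-1,2))
old=np.load("cart.npy"); print(old); 
import h; h.CART=(old+s.x)/2; np.save("cart.npy",h.CART)
for y in(-.102,-.034,.034,.102):print(h.cw(0,y))
plan([(.42,-.215,.33,43)])
E
```

```text
[ 0.5626  0.1544 -0.2221] -12.72786384807643 [[ 2.2093 -1.9162]
 [ 2.7939  0.5661]
 [-0.0147  1.9842]
 [ 0.2559 -1.0973]
 [ 3.7346 -0.9165]
 [-4.2521  3.5534]
 [ 3.8995 -0.841 ]
 [-6.3149  1.6464]
 [ 3.7502 -1.3502]
 [-6.0618 -1.629 ]]
[ 0.5538  0.161  -0.2061]
[0.5365 0.0581 0.    ]
[0.551  0.1245 0.    ]
[0.5654 0.1909 0.    ]
[0.5799 0.2574 0.    ]
-> (0.42, -0.215, 0.33, 43) rows 8
   [-0.024, -0.165, 0.009] [-0.0, 0.001, 0.057]
   [-0.033, -0.163, 0.009] [-0.0, 0.001, 0.057]
   [-0.043, -0.161, 0.009] [-0.0, 0.001, 0.057]
   [-0.052, -0.158, 0.009] [-0.0, 0.001, 0.057]
   [-0.062, -0.154, 0.009] [-0.0, 0.001, 0.057]
   [-0.071, -0.15, 0.009] [-0.0, 0.001, 0.057]
   [-0.08, -0.146, 0.009] [-0.0, 0.001, 0.057]
   [-0.088, -0.141, 0.009] [-0.0, 0.001, 0.057]
pose [0.5004 0.1759 0.3518] 70.19 t 1.2 w 0.0857 F [-1.9  0.8  0.5] q [ 0.21  0.16  1.37 -0.    1.61 -1.02]
```

```bash
python3 - <<'E'
from h import *
for i in range(3): get_image("top")
c=Cam("wrist"); print(c.st["position"]); import pickle; pickle.dump((c.o,c.R,c.f,c.c),open("w2.pkl","wb"))
im=cv2.resize(c.im[150:310,150:500],None,fx=2.28,fy=2.28,interpolation=cv2.INTER_CUBIC)
cv2.imwrite("pics/w2.png",im[:,:,::-1])
E
```

```text
[0.49570665 0.18036107 0.35064361]
```

View pics/w2.png

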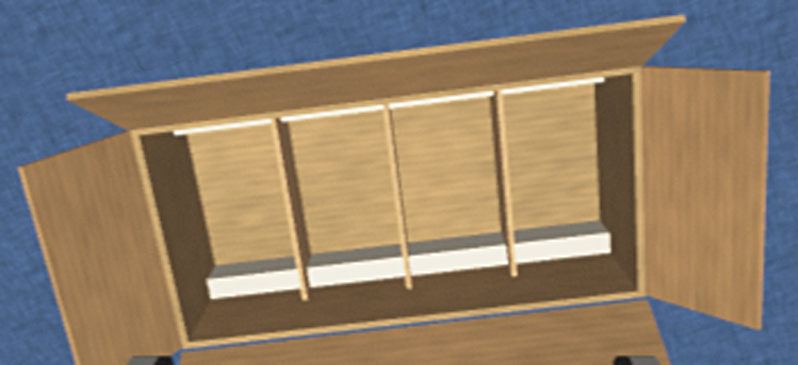

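```bash
cat > fit.py <<'E'
from h import *
import pickle
from scipy.optimize import least_squares
np.set_printoptions(precision=4,suppress=True)
t=Cam(d=np.load("top0.npy",allow_pickle=True).item())
w=Cam(d=np.load("top0.npy",allow_pickle=True).item()); w.o,w.R,w.f,w.c=pickle.load(open("w2.pkl","rb"))
m=np.array([(.068,.1385,.09),(.068,-.1385,.09),(-.068,.1385,.09),(-.068,-.1385,.09),(.064,.068,.049),(.064,0,.049),(.064,-.068,.049)])
pt=np.array([(208,153),(697,243),(150,388),(650,485),(345,203),(464,223),(582,247)])/5+[149.6,184.6]
pw=np.array([(645,294),(182,350),(641,68),(132,130),(513,275),(408,288),(304,299)])/2.28+[149.7,149.7]
def fit(sets):
    def res(v):
        a=v[2]; c,s=np.cos(a),np.sin(a); o=[]
        for cam,px in sets:
            W=np.array([cam.on(p,z)[0] for p,z in zip(px,m[:,2])])[:,:2]-v[:2]
            r=np.c_[c*W[:,0]+s*W[:,1],-s*W[:,0]+c*W[:,1]]-m[:,:2]; r[4:,0]=0; o.append(r)
        return np.vstack(o).ravel()
    s=least_squares(res,[.55,.16,-.2]); print(s.x,np.degrees(s.x[2])); print((res(s.x)*1000).reshape(-1,2).T); return s.x
fit([(t,pt)]);fit([(w,pw)]);x=fit([(t,pt),(w,pw)]);np.save("cart.npy",x)
E
python3 fit.py; python3 - <<'E'
from h import *
for y in(-.102,-.034,.034,.102):print(cw(0,y))
plan([(.42,-.215,.33,43)])
E
```

```text
[ 0.5531  0.162  -0.2095] -12.002284080376143
[[-1.7728 -1.4379  2.1359  1.0749  0.      0.      0.    ]
 [-1.5062  3.2184 -2.1641  1.4725 -0.3388 -0.4562 -0.2257]]
[ 0.5513  0.1627 -0.2143] -12.275966465616646
[[-1.9483  0.5825  1.112   0.2538  0.      0.      0.    ]
 [ 0.4106 -0.8318  0.7714  0.9792 -0.4504 -0.4547 -0.4242]]
[ 0.5522  0.1624 -0.2119] -12.1402131432321
[[-1.1484 -0.158   2.7624  2.3594  0.      0.      0.     -2.574  -0.7025
   0.4875 -1.0265  0.      0.      0.    ]
 [-1.5202  3.2059 -2.4962  1.1387 -0.365  -0.4794 -0.2515  0.4275 -0.8201
   1.1033  1.3139 -0.4259 -0.4316 -0.3994]]
[0.53075235 0.06264854 0.        ]
[0.54505307 0.12912778 0.        ]
[0.5593538  0.19560702 0.        ]
[0.57365452 0.26208626 0.        ]
-> (0.42, -0.215, 0.33, 43) rows 8
   [-0.025, -0.166, 0.009] [-0.0, -0.0, 0.058]
   [-0.035, -0.164, 0.009] [-0.0, -0.0, 0.058]
   [-0.045, -0.162, 0.009] [-0.0, -0.0, 0.058]
   [-0.055, -0.159, 0.009] [-0.0, -0.0, 0.058]
   [-0.064, -0.155, 0.009] [-0.0, -0.0, 0.058]
   [-0.073, -0.151, 0.009] [-0.0, -0.0, 0.058]
   [-0.082, -0.146, 0.009] [-0.0, -0.0, 0.058]
   [-0.091, -0.141, 0.009] [-0.0, -0.0, 0.058]
pose [0.4953 0.1809 0.3507] 70.62 t 1.4 w 0.0851 F [ 0.4  1.1 -0.2] q [ 0.22  0.16  1.37  0.    1.61 -1.01]
```

Call:
apply_moves --xyz '[[-0.025,-0.166,0.009],[-0.035,-0.164,0.009],[-0.045,-0.162,0.009],[-0.055,-0.159,0.009],[-0.064,-0.155,0.009],[-0.073,-0.151,0.009],[-0.082,-0.146,0.009],[-0.09,-0.14,0.009]]' --rot '[[0,0,0.058],[0,0,0.058],[0,0,0.058],[0,0,0.058],[0,0,0.058],[0,0,0.058],[0,0,0.058],[0,0,0.058]]' --hand '[1,1,1,1,1,1,1,1]'

```text
clock: 2.4
position: [0.4196, -0.2143, 0.3294]
ee_rot: [-0.0, 0.4, 0.916, 0.0]
contact_force: [1.0, -0.0, -0.5]
width: 0.0853
gripper_force: 0.0
```

```bash
python3 - <<'E'
from h import *
np.set_printoptions(precision=4,suppress=True)
for i in range(4): get_image("top")
for n in ("wrist","top"):
    c=Cam(n); cv2.imwrite(f"pics/{n}3.png",c.im[:,:,::-1])
    print(n,c.st["position"])
    for j in jars(c,amin=100): print(*j)
E
```

```text
wrist [ 0.4199 -0.2137  0.3292]
top [ 0.4201 -0.2131  0.3294]
```

View pics/wrist3.png

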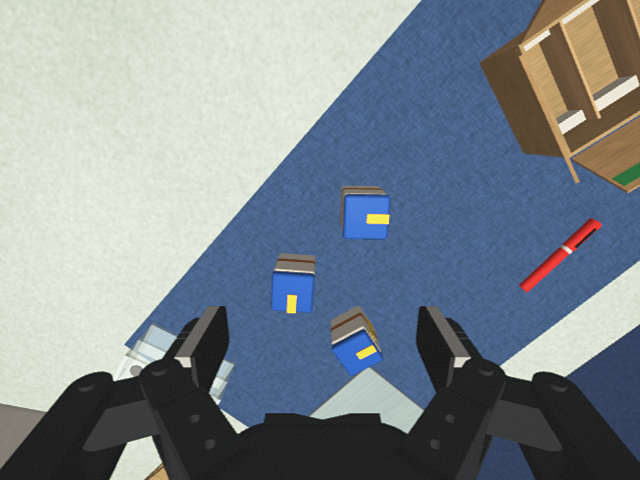

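The wrist view shows the three lids clearly at (367,217), (293,292) and (357,352). The blue mask lets the mat through, so I'll tighten it.

```bash
sed -i 's/(100,190,110),(125,255,255)/(100,200,150),(125,255,255)/' h.py; python3 - <<'E'
from h import *
np.set_printoptions(precision=4,suppress=True)
im=cv2.imread("pics/wrist3.png"); hs=cv2.cvtColor(im,cv2.COLOR_BGR2HSV)
print(hs[230,360],hs[285,300],hs[340,355],hs[150,350],hs[219,377])
c=Cam("wrist");print(c.st["position"])
for j in jars(c,amin=100): print(*j)
plan([(.4737,-.1916,.18,43),(.4737,-.1916,.045,43)])
E
```

```text
[109 174 216] [109 178 212] [110 181 210] [108 117 144] [ 28 165 245]
[ 0.4202 -0.2129  0.3296]
-> (0.4737, -0.1916, 0.18, 43) rows 3
   [-0.023, 0.059, 0.166] [0.0, -0.0, -0.001]
   [-0.023, 0.06, 0.166] [0.0, -0.0, -0.001]
   [-0.023, 0.06, 0.166] [0.0, -0.0, -0.001]
-> (0.4737, -0.1916, 0.045, 43) rows 3
   [0.0, 0.0, 0.15] [0.0, -0.0, 0.0]
   [0.0, 0.0, 0.15] [0.0, -0.0, 0.0]
   [0.0, 0.0, 0.15] [0.0, -0.0, 0.0]
pose [ 0.4203 -0.2129  0.3297] 42.91 t 2.75 w 0.0856 F [-0.2  0.4  0.7] q [-0.62  0.07  1.52  0.    1.55 -1.37]
```

```bash
sed -i 's/(100,200,150),(125,255,255)/(103,145,100),(125,255,255)/' h.py; python3 - <<'E'
from h import *
np.set_printoptions(precision=4,suppress=True)
for n in ("wrist","top"):
    c=Cam(n);print(c.st["position"])
    for j in jars(c,amin=100): print(*j)
E
```

```text
[ 0.4203 -0.2129  0.3297]
[ 0.4719 -0.1908] [55.9255 54.2412] 42.91559600830078 37.7785224027976 0.0138841438400102 [ 0.4829 -0.1823] [365.1165 216.4422] 1974
[ 0.4736 -0.3303] [55.5224 58.9889] 38.09519958496094 -52.01803677351592 0.01463440427361009 [ 0.4826 -0.3418] [291.1552 291.8187] 1611
[ 0.6042 -0.3396] [56.435  57.8187] 74.812255859375 67.30785244315047 0.012819925189375431 [ 0.6092 -0.3277] [356.1391 352.7377] 1323
[ 0.4203 -0.213   0.3298]
```

Call:
apply_moves --xyz '[[-0.022,0.059,0.16],[-0.022,0.059,0.16],[-0.021,0.059,0.16],[0,0,0],[0,0,0.16],[0,0,0.16],[0,0,0.16],[0,0,0]]' --rot '[[0,0,0],[0,0,0],[0,0,0],[0,0,0],[0,0,0],[0,0,0],[0,0,0],[0,0,0]]' --hand '[1,1,1,1,1,1,1,1]' --force 40

```text
clock: 3.85
position: [0.4708, -0.1922, 0.0409]
ee_rot: [-0.002, 0.4, 0.916, 0.0]
contact_force: [-1.0, -0.5, -0.5]
width: 0.085
gripper_force: 0.0
```

Call:
apply_moves --xyz '[[0,0,0],[0,0,0],[0,0,0],[0,0,0],[0,0,0]]' --rot '[[0,0,0],[0,0,0],[0,0,0],[0,0,0],[0,0,0]]' --hand '[-1,-1,-1,-1,-1]' --force 40

```text
clock: 4.47
position: [0.4744, -0.1941, 0.0446]
ee_rot: [0.003, 0.401, 0.916, -0.0]
contact_force: [-0.1, -0.2, 6.4]
width: 0.0556
gripper_force: 42.2
```

```bash
python3 - <<'E'
from h import *
p=cw(0,.034); print(p)
plan([(.4725,-.191,.19,43),(p[0],p[1],.23,-12.1),(p[0],p[1],.05,-12.1)])
E
```

```text
[0.5593538  0.19560702 0.        ]
-> (0.4725, -0.191, 0.19, 43) rows 3
   [0.003, 0.001, -0.162] [0.001, 0.002, -0.001]
   [0.003, 0.001, -0.162] [0.001, 0.002, -0.001]
   [0.004, 0.001, -0.162] [0.001, 0.002, -0.001]
-> (np.float64(0.5593537973885432), np.float64(0.19560701984468504), 0.23, -12.1) rows 8
   [0.093, 0.136, -0.017] [0.0, -0.0, 0.115]
   [0.109, 0.124, -0.017] [0.0, -0.0, 0.115]
   [0.123, 0.11, -0.017] [0.0, -0.0, 0.115]
   [0.135, 0.095, -0.017] [0.0, -0.0, 0.115]
   [0.146, 0.078, -0.017] [0.0, -0.0, 0.115]
   [0.154, 0.06, -0.017] [0.0, -0.0, 0.115]
   [0.16, 0.041, -0.017] [0.0, -0.0, 0.115]
   [0.164, 0.021, -0.017] [0.0, -0.0, 0.115]
-> (np.float64(0.5593537973885432), np.float64(0.19560701984468504), 0.05, -12.1) rows 4
   [0.0, 0.0, 0.15] [-0.0, 0.0, 0.0]
   [0.0, 0.0, 0.15] [-0.0, 0.0, 0.0]
   [0.0, 0.0, 0.15] [-0.0, 0.0, 0.0]
   [-0.0, 0.0, 0.15] [-0.0, 0.0, 0.0]
pose [ 0.4744 -0.1941  0.0446] 42.75 t 4.47 w 0.0556 F [-0.1 -0.2  6.4] q [-0.52  0.36  1.91  0.    0.87 -1.27]
```

Call:
apply_moves --xyz '[[0,0,-0.1],[0,0,-0.18],[0,0,-0.18],[0,0,-0.16],[0.093,0.136,0],[0.109,0.124,0],[0.123,0.11,0],[0.135,0.095,0]]' --rot '[[0,0,0],[0,0,0],[0,0,0],[0,0,0],[0,0,0.115],[0,0,0.115],[0,0,0.115],[0,0,0.115]]' --hand '[-1,-1,-1,-1,-1,-1,-1,-1]'

```text
clock: 5.48
position: [0.5168, 0.0014, 0.2294]
ee_rot: [0.001, 0.609, 0.793, 0.001]
contact_force: [0.7, 0.3, -1.9]
width: 0.0553
gripper_force: 43.2
```

Call:
apply_moves --xyz '[[0.146,0.078,0],[0.154,0.06,0],[0.16,0.041,0],[0.164,0.021,0],[0,0,0],[0,0,0]]' --rot '[[0,0,0.115],[0,0,0.115],[0,0,0.115],[0,0,0.115],[0,0,0],[0,0,0]]' --hand '[-1,-1,-1,-1,-1,-1]'

```text
clock: 6.22
position: [0.5607, 0.193, 0.2285]
ee_rot: [0.0, 0.779, 0.627, 0.0]
contact_force: [-1.5, -0.2, -1.5]
width: 0.0554
gripper_force: 43.3
```

```bash
python3 - <<'E'
from h import *
np.set_printoptions(precision=4,suppress=True)
c=Cam("wrist"); cv2.imwrite("pics/w4.png",c.im[:,:,::-1]);c=Cam("top");P=[]
for i in range(6): get_image("top"); P.append(status.get_state()["position"])
print(np.array(P),np.mean(P,0))
cv2.imwrite("pics/t4.png",cv2.resize(c.im[160:330,90:440],None,fx=2.2,fy=2.2)[:,:,::-1])
p=cw(0,.034); print(p)
plan([(p[0],p[1],.05,-12.1)])
E
```

```text
[[0.5609 0.1921 0.2283]
 [0.5609 0.1921 0.2282]
 [0.561  0.1921 0.2281]
 [0.561  0.1923 0.228 ]
 [0.561  0.1924 0.2279]
 [0.5611 0.1926 0.2279]] [0.561  0.1923 0.2281]
[0.5594 0.1956 0.    ]
-> (np.float64(0.5593537973885432), np.float64(0.19560701984468504), 0.05, -12.1) rows 4
   [0.002, -0.002, 0.148] [0.0, -0.0, -0.002]
   [0.002, -0.002, 0.148] [0.0, -0.0, -0.002]
   [0.002, -0.002, 0.148] [0.0, -0.0, -0.002]
   [0.002, -0.002, 0.148] [0.0, -0.0, -0.002]
pose [0.5611 0.1926 0.2279] -12.51 t 6.62 w 0.0554 F [ 0.6  0.7 -1.1] q [0.21 0.31 1.47 0.   1.37 0.43]
```

View pics/w4.png

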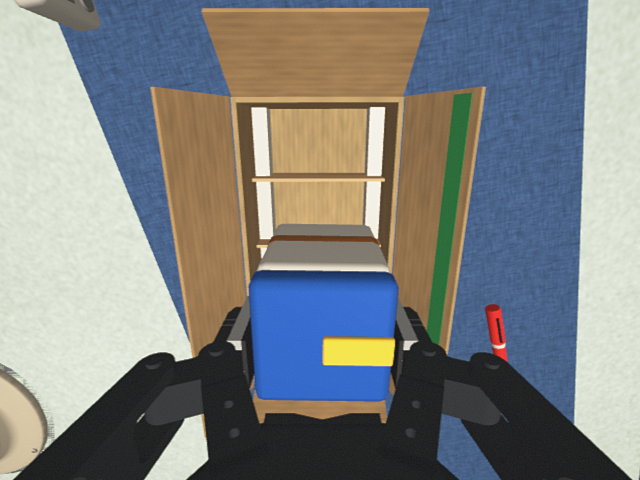

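Jar 2 is held above the carton with its tab at (358,351), pointing to the green side. Partition lines show at rows 179 and 243. I'll check the offset of the jar in the grip and the partition positions.

```bash
cat >> h.py <<'E'
def held(below=.0435):
    """centre of the held jar relative to the TCP, along the tool's x,y, and its tab direction"""
    c=Cam("wrist"); st=c.st; z=st["position"][2]-below+.08
    b=max((j for j in jars(c,zlid=z,amin=2000)),key=lambda j:j[7])
    d=rot(st["ee_rot"]).T@(np.r_[b[0],st["position"][2]]-st["position"])
    print("held: off tool x,y mm",np.round(d[:2]*1000,1),"tab deg",round(b[3],1),"rect",b[1],round(b[2],1)); return c
def incart(P): X,Y,a=CART; d=np.array(P)[:2]-[X,Y]; return np.array([d[0]*np.cos(a)+d[1]*np.sin(a),-d[0]*np.sin(a)+d[1]*np.cos(a)])
E
python3 - <<'E'
from h import *
np.set_printoptions(precision=4,suppress=True)
c=held()
for p in [(318,179),(260,243),(378,242)]: print(p,incart(c.on(p,.049)[0]))
for p in [(233,98),(403,98)]: print(p,incart(c.on(p,.09)[0]))
plan([(*cw(0,.034,.05),-12.1)])
E
```

```text
held: off tool x,y mm [6.4 0.6] tab deg -22.0 rect [56.5388 54.5114] 77.5
(318, 179) [-0.0012  0.0686]
(260, 243) [-0.0616  0.0035]
(378, 242) [0.06   0.0038]
(233, 98) [-0.0666  0.1378]
(403, 98) [0.0666 0.1369]
-> (np.float64(0.5593537973885432), np.float64(0.19560701984468504), np.float64(0.05), -12.1) rows 4
   [0.002, -0.002, 0.148] [0.0, -0.0, -0.002]
   [0.002, -0.002, 0.148] [0.0, -0.0, -0.002]
   [0.002, -0.002, 0.148] [0.0, -0.0, -0.002]
   [0.002, -0.002, 0.148] [0.0, -0.0, -0.002]
pose [0.5611 0.1928 0.2278] -12.5 t 6.67 w 0.0555 F [ 0.6 -0.4  0.1] q [0.21 0.31 1.47 0.   1.37 0.43]
```

```bash
python3 - <<'E'
from h import *
np.set_printoptions(precision=4,suppress=True)
c=Cam("wrist"); st=c.st; Rt=rot(st["ee_rot"])
cv2.imwrite("pics/h5.png",cv2.resize(c.im[210:410,235:415],None,fx=3,fy=3,interpolation=cv2.INTER_CUBIC)[:,:,::-1])
def tool(p,dz): return (Rt.T@(c.on(p,st["position"][2]+dz)[0]-st["position"]))[:2]*1000
for b in(.040,.0435,.047):
    print(b,"bottom edge",tool((325,226),-b),"lid front",tool((325,271),-b+.078),"lid back",tool((325,401),-b+.08),"tab",tool((358,337),-b+.083),tool((358,366),-b+.083))
sd=Cam("side"); 
for j in jars(sd,zlid=st["position"][2]+.0365,amin=100): print(j[0],Rt.T@(np.r_[j[0],st["position"][2]]-st["position"]),j[1],j[7], j[3])
print(c.im[215:412:2,300].tolist()[0:3])
E
```

```text
0.04 bottom edge [29.9064  1.8855] lid front [36.1376  1.1984] lid back [-18.9025   1.3505] tab [12.7924 12.9611] [ 0.3047 13.4006]
0.0435 bottom edge [28.8981  1.9185] lid front [34.5897  1.2332] lid back [-22.345   1.391] tab [10.3528 13.4079] [-2.5706 13.8628]
0.047 bottom edge [27.8898  1.9516] lid front [33.0417  1.2679] lid back [-25.7874   1.4316] tab [ 7.9132 13.8548] [-5.4459 14.325 ]
[0.5562 0.1814] [-0.0122 -0.0023 -0.    ] [89.0314 52.8022] 227 22.07841699300412
[ 0.3872 -0.4535] [-0.6686 -0.0299 -0.0001] [43.1557 42.8315] 492 66.61086642805633
[ 0.2968 -0.4478] [-0.6825 -0.1194 -0.0001] [43.4857 38.5992] 599 -40.593695551761684
[[203, 170, 114], [205, 171, 116], [207, 172, 118]]
```

View pics/h5.png

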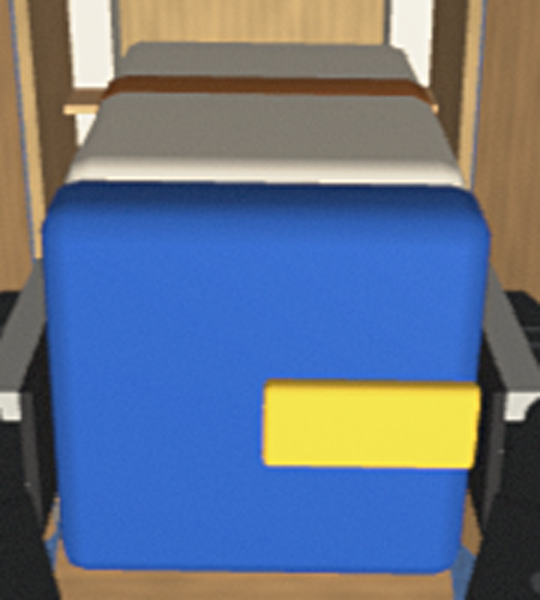

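Call:
apply_moves --xyz '[[0,0,0.14],[0,0,0.14],[0,0,0.14],[0,0,0.08],[0,0,0.05],[0,0,0.03],[0,0,0]]' --rot '[[0,0,0],[0,0,0],[0,0,0],[0,0,0],[0,0,0],[0,0,0],[0,0,0]]' --hand '[-1,-1,-1,-1,-1,-1,-1]'

```text
clock: 7.65
position: [0.5612, 0.1934, 0.0538]
ee_rot: [-0.0, 0.78, 0.626, 0.0]
contact_force: [-0.3, 0.2, -0.5]
width: 0.0554
gripper_force: 43.4
```

```bash
python3 - <<'E'
from h import *
plan([(*cw(0,.034,.05),-12.1)]); print(incart(status.get_state()["position"]))
E
```

```text
-> (np.float64(0.5593537973885432), np.float64(0.19560701984468504), np.float64(0.05), -12.1) rows 1
   [0.006, -0.008, 0.013] [0.0, -0.0, -0.006]
pose [0.5612 0.1934 0.0538] -12.45 t 7.65 w 0.0554 F [-0.3  0.2 -0.5] q [0.21 0.45 1.71 0.   0.98 0.43]
[0.00232267 0.03220814]
```

Call:
apply_moves --xyz '[[0,0,0.012],[0,0,0.005],[0,0,0],[0,0,0],[0,0,0],[0,0,-0.08],[0,0,-0.15],[0,0,-0.18]]' --rot '[[0,0,0],[0,0,0],[0,0,0],[0,0,0],[0,0,0],[0,0,0],[0,0,0],[0,0,0]]' --hand '[-1,-1,0.65,0.65,0.65,0.65,0.65,0.65]'

```text
clock: 8.65
position: [0.5604, 0.1931, 0.172]
ee_rot: [-0.001, 0.78, 0.626, -0.001]
contact_force: [0.7, 0.4, 0.8]
width: 0.0701
gripper_force: 0.0
```

```bash
python3 - <<'E'
from h import *
c=Cam("wrist"); cv2.imwrite("pics/w6.png",c.im[:,:,::-1])
plan([(.42,-.22,.3,-52)])
np.set_printoptions(precision=4,suppress=True)
for j in jars(c,zlid=.084,amin=500): print(*j, incart(j[0]))
E
```

```text
-> (0.42, -0.22, 0.3, -52) rows 9
   [-0.161, -0.019, -0.045] [0.001, -0.001, 0.073]
   [-0.162, -0.006, -0.045] [0.001, -0.001, 0.073]
   [-0.162, 0.006, -0.045] [0.001, -0.001, 0.073]
   [-0.161, 0.018, -0.045] [0.001, -0.001, 0.073]
   [-0.16, 0.031, -0.045] [0.001, -0.001, 0.073]
   [-0.157, 0.043, -0.045] [0.001, -0.001, 0.073]
   [-0.153, 0.054, -0.044] [0.001, -0.001, 0.073]
   [-0.149, 0.066, -0.044] [0.001, -0.001, 0.073]
   [-0.143, 0.077, -0.044] [0.001, -0.001, 0.073]
pose [0.565  0.1943 0.1807] -12.45 t 8.7 w 0.0703 F [2.2 1.5 5.2] q [0.21 0.33 1.55 0.   1.25 0.43]
[0.5632 0.198 ] [55.3833 54.5962] 76.82582092285156 -18.63758569880706 0.013593763758912757 [0.5761 0.1937] [324.1528 238.0904] 5221 [0.0033 0.0372]
```

View pics/w6.png

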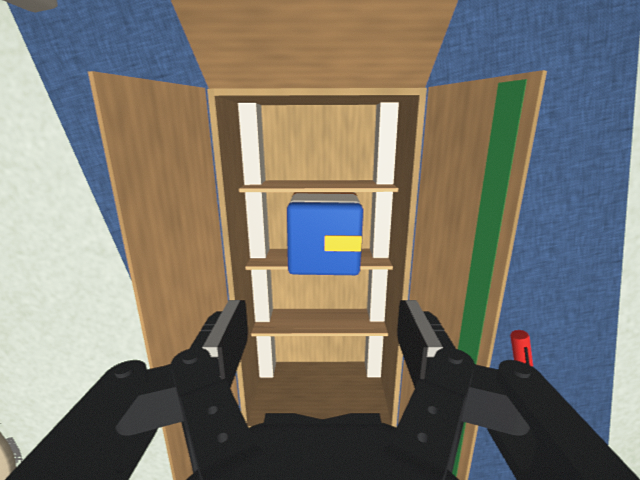

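Jar 2 sits between its partitions in cell c with its lid at (324,238) and its tab to the green side. Next is jar 3.

```bash
python3 - <<'E'
from h import *
plan([(.474,-.331,.24,-52,58)])
E
```

```text
-> (0.474, -0.331, 0.24, -52, 58) rows 10
   [-0.177, 0.008, -0.021] [0.001, -0.001, 0.066]
   [-0.176, 0.021, -0.02] [0.001, -0.001, 0.066]
   [-0.175, 0.033, -0.02] [0.001, -0.001, 0.066]
   [-0.172, 0.045, -0.02] [0.001, -0.001, 0.066]
   [-0.168, 0.056, -0.02] [0.001, -0.001, 0.066]
   [-0.164, 0.068, -0.02] [0.001, -0.001, 0.066]
   [-0.159, 0.079, -0.02] [0.001, -0.001, 0.066]
   [-0.153, 0.09, -0.02] [0.001, -0.001, 0.066]
   [-0.147, 0.1, -0.02] [0.001, -0.001, 0.066]
   [-0.14, 0.11, -0.02] [0.001, -0.001, 0.066]
pose [0.565  0.1943 0.1807] -12.45 t 8.7 w 0.0703 F [2.2 1.5 5.2] q [0.21 0.33 1.55 0.   1.25 0.43]
```

Call:
apply_moves --xyz '[[-0.177,0.008,-0.04],[-0.176,0.021,-0.04],[-0.175,0.033,-0.04],[-0.172,0.045,-0.04],[-0.168,0.056,-0.04],[-0.164,0.068,0],[-0.159,0.079,0],[-0.153,0.09,0]]' --rot '[[0,0,0.066],[0,0,0.066],[0,0,0.066],[0,0,0.066],[0,0,0.066],[0,0,0.066],[0,0,0.066],[0,0,0.066]]' --hand '[1,1,1,1,1,1,1,1]'

```text
clock: 9.7
position: [0.4886, -0.2282, 0.2318]
ee_rot: [0.0, 0.921, 0.389, 0.0]
contact_force: [0.4, -0.5, 0.1]
width: 0.0857
gripper_force: 0.0
```

Call:
apply_moves --xyz '[[-0.147,0.1,0],[-0.14,0.11,0],[0,0,0],[0,0,0]]' --rot '[[0,0,0.066],[0,0,0.066],[0,0,0],[0,0,0]]' --hand '[1,1,1,1]'

```text
clock: 10.2
position: [0.4704, -0.3312, 0.2313]
ee_rot: [-0.001, 0.946, 0.325, 0.0]
contact_force: [0.9, -0.6, -0.3]
width: 0.0854
gripper_force: 0.0
```

```bash
python3 - <<'E'
from h import *
np.set_printoptions(precision=4,suppress=True)
for i in range(2): get_image("top")
for n in("wrist","top"):
    c=Cam(n); print(n)
    for j in jars(c,amin=100): print(*j)
plan([(.474,-.331,.043,-52)])
E
```

```text
wrist
[ 0.6055 -0.3394] [57.4681 55.1364] 74.89813232421875 75.02608887884048 0.01346698634101132 [ 0.609  -0.3264] [431.2283 106.2051] 4828
[ 0.4747 -0.3306] [55.2903 55.5871] 38.045833587646484 -55.104448849182795 0.013902308382386984 [ 0.4827 -0.342 ] [324.7778 219.7568] 3511
top
[ 0.6078 -0.3407] [53.4802 54.9976] 75.23464965820312 75.57465819594509 0.013340799161135569 [ 0.6111 -0.3278] [419.7969 224.9401] 384
[0.5647 0.1966] [53.9888 55.4178] 76.97677612304688 -12.098208393698359 0.013964352305811497 [0.5783 0.1937] [222.6684 244.8112] 392
-> (0.474, -0.331, 0.043, -52) rows 4
   [0.002, 0.002, 0.157] [-0.0, -0.0, 0.0]
   [0.002, 0.002, 0.157] [-0.0, -0.0, 0.0]
   [0.002, 0.002, 0.157] [-0.0, -0.0, 0.0]
   [0.002, 0.002, 0.157] [-0.0, -0.0, 0.0]
pose [ 0.4709 -0.3303  0.2318] -51.95 t 10.4 w 0.085 F [-0.9 -0.2 -0.6] q [-0.73  0.28  1.5   0.    1.36  0.17]
```

Call:
apply_moves --xyz '[[0.002,0.002,0.157],[0.002,0.002,0.157],[0.002,0.002,0.157],[0.002,0.002,0.155],[0,0,0],[0,0,0]]' --rot '[[0,0,0],[0,0,0],[0,0,0],[0,0,0],[0,0,0],[0,0,0]]' --hand '[1,1,1,1,1,1]'

```text
clock: 11.15
position: [0.4752, -0.3324, 0.0454]
ee_rot: [0.001, 0.945, 0.326, 0.001]
contact_force: [0.3, 0.5, -0.1]
width: 0.0852
gripper_force: 0.0
```

Call:
apply_moves --xyz '[[0,0,0],[0,0,0],[0,0,0],[0,0,0],[0,0,-0.08],[0,0,-0.18],[0,0,-0.18],[0,0,-0.18]]' --rot '[[0,0,0],[0,0,0],[0,0,0],[0,0,0],[0,0,0],[0,0,0],[0,0,0],[0,0,0]]' --hand '[-1,-1,-1,-1,-1,-1,-1,-1]' --force 40

```text
clock: 12.15
position: [0.4737, -0.332, 0.2321]
ee_rot: [0.0, 0.946, 0.325, 0.0]
contact_force: [0.9, 0.1, -1.1]
width: 0.0553
gripper_force: 43.1
```

```bash
python3 - <<'E'
from h import *
plan([(*cw(0,-.034,.232),-12.1,56)])
E
```

```text
-> (np.float64(0.545053073021972), np.float64(0.1291277803590279), np.float64(0.232), -12.1, 56) rows 9
   [0.126, -0.118, -0.0] [0.0, 0.0, -0.074]
   [0.135, -0.108, -0.0] [0.0, 0.0, -0.074]
   [0.143, -0.098, -0.0] [0.0, 0.0, -0.074]
   [0.15, -0.086, 0.0] [0.0, 0.0, -0.074]
   [0.156, -0.074, 0.0] [0.0, 0.0, -0.074]
   [0.161, -0.062, 0.0] [0.0, 0.0, -0.074]
   [0.166, -0.049, 0.0] [0.0, 0.0, -0.074]
   [0.169, -0.036, 0.0] [0.0, 0.0, -0.074]
   [0.171, -0.023, 0.0] [0.0, 0.0, -0.074]
pose [ 0.4737 -0.332   0.2321] -52.06 t 12.15 w 0.0553 F [ 0.9  0.1 -1.1] q [-0.73  0.28  1.5   0.    1.36  0.18]
```

Call:
apply_moves --xyz '[[0.126,-0.118,0],[0.135,-0.108,0],[0.143,-0.098,0],[0.15,-0.086,0],[0.156,-0.074,0],[0.161,-0.062,0],[0.166,-0.049,0],[0.169,-0.036,0]]' --rot '[[0,0,-0.074],[0,0,-0.074],[0,0,-0.074],[0,0,-0.074],[0,0,-0.074],[0,0,-0.074],[0,0,-0.074],[0,0,-0.074]]' --hand '[-1,-1,-1,-1,-1,-1,-1,-1]'

```text
clock: 13.15
position: [0.5381, 0.0793, 0.2305]
ee_rot: [0.0, 0.801, 0.599, 0.001]
contact_force: [0.1, 0.1, -2.2]
width: 0.0555
gripper_force: 43.1
```

Call:
apply_moves --xyz '[[0.171,-0.023,0],[0,0,0],[0,0,0],[0,0,0]]' --rot '[[0,0,-0.074],[0,0,0],[0,0,0],[0,0,0]]' --hand '[-1,-1,-1,-1]'

```text
clock: 13.65
position: [0.5459, 0.1276, 0.23]
ee_rot: [0.0, 0.778, 0.628, -0.0]
contact_force: [-0.8, -0.3, -0.8]
width: 0.0554
gripper_force: 43.1
```

```bash
python3 - <<'E'
from h import *
for i in range(2): get_image("top")
c=held(.046);print(incart(c.st["position"]))
plan([(*cw(0,-.036,.1),-12.1,56)])
E
```

```text
held: off tool x,y mm [2.9 0.6] tab deg -21.4 rect [57.47633362 54.97619629] 77.8
[ 0.00130911 -0.03523568]
-> (np.float64(0.5446324634817787), np.float64(0.12717250860944973), np.float64(0.1), -12.1, 56) rows 3
   [-0.001, -0.001, 0.144] [0.0, 0.0, -0.001]
   [-0.001, -0.001, 0.144] [0.0, 0.0, -0.001]
   [-0.001, -0.001, 0.144] [0.0, 0.0, -0.001]
pose [0.5461 0.1277 0.23  ] -12.2 t 13.8 w 0.0554 F [-0.8 -0.  -1.4] q [ 0.11  0.26  1.54 -0.    1.35  0.32]
```

Call:
apply_moves --xyz '[[0,0,0.14],[0,0,0.14],[0,0,0.14],[0,0,0.08],[0,0,0.05],[0,0,0.04],[0,0,0.015],[0,0,0]]' --rot '[[0,0,0],[0,0,0],[0,0,0],[0,0,0],[0,0,0],[0,0,0],[0,0,0],[0,0,0]]' --hand '[-1,-1,-1,-1,-1,-1,-1,-1]'

```text
clock: 14.8
position: [0.5464, 0.1287, 0.0499]
ee_rot: [0.0, 0.778, 0.629, 0.0]
contact_force: [-2.2, -0.8, 4.1]
width: 0.0555
gripper_force: 44.0
```

Call:
apply_moves --xyz '[[0,0,0],[0,0,0],[0,0,0],[0,0,-0.08],[0,0,-0.15],[0,0,-0.18],[0,0,-0.15],[0,0,0]]' --rot '[[0,0,0],[0,0,0],[0,0,0],[0,0,0],[0,0,0],[0,0,0],[0,0,0],[0,0,0]]' --hand '[0.65,0.65,0.65,0.65,0.65,0.65,0.65,0.65]'

```text
clock: 15.8
position: [0.5487, 0.1292, 0.2206]
ee_rot: [0.002, 0.778, 0.629, 0.004]
contact_force: [0.1, -0.2, -0.7]
width: 0.0704
gripper_force: 0.0
```

```bash
python3 - <<'E'
from h import *
np.set_printoptions(precision=4,suppress=True)
for n in("wrist","top"):
    c=Cam(n); print(n)
    for j in jars(c,zlid=.084,amin=100): print(*j, incart(j[0]))
plan([(.605,-.340,.23,75,58)])
E
```

```text
wrist
[0.5629 0.1968] [54.7207 54.481 ] 76.76643371582031 -13.614591246125526 0.013491947619873244 [0.576  0.1937] [319.794  146.0442] 4616 [0.0032 0.0359]
[0.547 0.13 ] [54.2136 54.4773] 77.7249755859375 -16.775166608938985 0.01366827496231585 [0.5601 0.126 ] [318.3163 227.2014] 3674 [ 0.0017 -0.0328]
top
[ 0.6069 -0.3399] [53.3137 54.6244] 75.23471069335938 76.02127760250892 0.013301543956059517 [ 0.6102 -0.327 ] [419.7853 224.9372] 382 [ 0.1591 -0.4795]
[0.5474 0.1252] [48.1414 56.1198] 79.08377075195312 0.8719847968641523 0.014624922275511076 [0.562  0.1254] [249.522  249.8082] 318 [ 0.0031 -0.0374]
-> (0.605, -0.34, 0.23, 75, 58) rows 10
   [-0.149, 0.052, -0.005] [0.0, 0.0, -0.145]
   [-0.155, 0.029, -0.005] [0.0, 0.0, -0.145]
   [-0.157, 0.005, -0.005] [0.0, 0.0, -0.145]
   [-0.156, -0.019, -0.005] [0.0, 0.0, -0.145]
   [-0.152, -0.042, -0.005] [0.0, 0.0, -0.145]
   [-0.144, -0.065, -0.005] [0.0, 0.0, -0.145]
   [-0.132, -0.086, -0.005] [0.0, 0.0, -0.145]
   [-0.118, -0.105, -0.005] [0.0, 0.0, -0.145]
   [-0.1, -0.121, -0.005] [0.0, 0.0, -0.145]
   [-0.081, -0.135, -0.005] [0.0, 0.0, -0.145]
pose [0.5459 0.1289 0.2163] -12.09 t 15.9 w 0.0705 F [-0.1 -0.5 -0.7] q [0.11 0.26 1.56 0.   1.32 0.32]
```

Call:
apply_moves --xyz '[[-0.149,0.052,-0.005],[-0.155,0.029,-0.005],[-0.157,0.005,-0.005],[-0.156,-0.019,-0.005],[-0.152,-0.042,-0.005],[-0.144,-0.065,-0.005],[-0.132,-0.086,-0.005],[-0.118,-0.105,-0.005]]' --rot '[[0,0,-0.145],[0,0,-0.145],[0,0,-0.145],[0,0,-0.145],[0,0,-0.145],[0,0,-0.145],[0,0,-0.145],[0,0,-0.145]]' --hand '[1,1,1,1,1,1,1,1]'

```text
clock: 16.9
position: [0.5922, -0.2475, 0.2257]
ee_rot: [-0.002, 0.277, 0.961, 0.001]
contact_force: [-0.3, 0.8, 0.7]
width: 0.0855
gripper_force: 0.0
```

Call:
apply_moves --xyz '[[-0.1,-0.121,-0.005],[-0.081,-0.135,-0.005],[0,0,0],[0,0,0]]' --rot '[[0,0,-0.145],[0,0,-0.145],[0,0,0],[0,0,0]]' --hand '[1,1,1,1]'

```text
clock: 17.4
position: [0.604, -0.3393, 0.229]
ee_rot: [-0.002, 0.132, 0.991, 0.001]
contact_force: [-0.4, 0.3, -0.4]
width: 0.0855
gripper_force: 0.0
```

```bash
python3 - <<'E'
from h import *
np.set_printoptions(precision=4,suppress=True)
for i in range(2): get_image("top")
for n in("wrist",):
    c=Cam(n); print(n)
    for j in jars(c,amin=100): print(*j)
plan([(.605,-.3400,.043,75)])
E
```

```text
wrist
[ 0.6048 -0.3407] [55.4651 54.568 ] 74.93570709228516 69.89737923301121 0.01394453788446343 [ 0.6096 -0.3276] [319.7945 224.2772] 3460
-> (0.605, -0.34, 0.043, 75) rows 4
   [-0.001, -0.001, 0.156] [0.0, -0.0, -0.0]
   [-0.001, -0.001, 0.156] [0.0, -0.0, -0.0]
   [-0.001, -0.001, 0.156] [0.0, -0.0, -0.0]
   [-0.001, -0.001, 0.156] [0.0, -0.0, -0.0]
pose [ 0.6046 -0.3385  0.2307] 74.96 t 17.55 w 0.0852 F [ 0.1 -0.5 -0.6] q [-0.61  0.46  1.22  0.    1.46 -1.92]
```

Call:
apply_moves --xyz '[[-0.001,-0.001,0.156],[-0.001,-0.001,0.156],[-0.001,-0.001,0.156],[0,-0.001,0.156],[0,0,0],[0,0,0]]' --rot '[[0,0,0],[0,0,0],[0,0,0],[0,0,0],[0,0,0],[0,0,0]]' --hand '[1,1,1,1,1,1]'

```text
clock: 18.3
position: [0.6066, -0.3415, 0.046]
ee_rot: [0.001, 0.131, 0.991, -0.001]
contact_force: [0.4, -0.2, 1.2]
width: 0.0852
gripper_force: 0.0
```

Call:
apply_moves --xyz '[[0,0,0],[0,0,0],[0,0,0],[0,0,0],[0,0,-0.08],[0,0,-0.18],[0,0,-0.18],[0,0,-0.18]]' --rot '[[0,0,0],[0,0,0],[0,0,0],[0,0,0],[0,0,0],[0,0,0],[0,0,0],[0,0,0]]' --hand '[-1,-1,-1,-1,-1,-1,-1,-1]' --force 40

```text
clock: 19.3
position: [0.605, -0.3414, 0.2319]
ee_rot: [-0.0, 0.131, 0.991, -0.0]
contact_force: [0.9, -1.7, -1.9]
width: 0.0558
gripper_force: 43.1
```

```bash
python3 - <<'E'
from h import *
plan([(*cw(0,-.1,.232),-12.1,56)])
E
```

```text
-> (np.float64(0.5311729581955942), np.float64(0.06460381262294886), np.float64(0.232), -12.1, 56) rows 10
   [0.059, 0.124, -0.0] [-0.0, 0.0, 0.145]
   [0.077, 0.114, -0.0] [-0.0, 0.0, 0.145]
   [0.093, 0.101, -0.0] [-0.0, 0.0, 0.145]
   [0.108, 0.086, -0.0] [-0.0, 0.0, 0.145]
   [0.119, 0.068, -0.0] [-0.0, 0.0, 0.145]
   [0.128, 0.05, -0.0] [-0.0, 0.0, 0.145]
   [0.134, 0.03, -0.0] [-0.0, 0.0, 0.145]
   [0.137, 0.009, -0.0] [-0.0, 0.0, 0.145]
   [0.137, -0.012, -0.0] [-0.0, 0.0, 0.145]
   [0.134, -0.033, -0.0] [-0.0, 0.0, 0.145]
pose [ 0.605  -0.3414  0.2319] 74.9 t 19.3 w 0.0558 F [ 0.9 -1.7 -1.9] q [-0.61  0.46  1.22 -0.    1.46 -1.92]
```

Call:
apply_moves --xyz '[[0.059,0.124,0],[0.077,0.114,0],[0.093,0.101,0],[0.108,0.086,0],[0.119,0.068,0],[0.128,0.05,0],[0.134,0.03,0],[0.137,0.009,0]]' --rot '[[0,0,0.145],[0,0,0.145],[0,0,0.145],[0,0,0.145],[0,0,0.145],[0,0,0.145],[0,0,0.145],[0,0,0.145]]' --hand '[-1,-1,-1,-1,-1,-1,-1,-1]'

```text
clock: 20.3
position: [0.5461, -0.0157, 0.2303]
ee_rot: [0.0, 0.676, 0.737, 0.0]
contact_force: [0.9, 0.0, -2.3]
width: 0.0557
gripper_force: 43.2
```

Call:
apply_moves --xyz '[[0.137,-0.012,0],[0.134,-0.033,0],[0,0,0],[0,0,0],[0,0,0]]' --rot '[[0,0,0.145],[0,0,0.145],[0,0,0],[0,0,0],[0,0,0]]' --hand '[-1,-1,-1,-1,-1]'

```text
clock: 20.92
position: [0.5322, 0.0634, 0.2301]
ee_rot: [0.0, 0.778, 0.628, -0.0]
contact_force: [0.2, -0.8, -1.8]
width: 0.0554
gripper_force: 43.2
```

```bash
python3 - <<'E'
from h import *
for i in range(2): get_image("top")
c=held(.046);print(incart(c.st["position"]))
plan([(*cw(0,-.102,.1),-12.1,56)])
E
```

```text
held: off tool x,y mm [4.1 0.6] tab deg -21.6 rect [56.68628311 54.59584045] 77.8
[ 0.00120034 -0.10095162]
-> (np.float64(0.5307523486554009), np.float64(0.06264854087337071), np.float64(0.1), -12.1, 56) rows 3
   [-0.001, -0.001, 0.144] [-0.0, 0.0, -0.0]
   [-0.001, -0.001, 0.144] [-0.0, 0.0, -0.0]
   [-0.001, -0.001, 0.144] [-0.0, 0.0, -0.0]
pose [0.5321 0.0635 0.23  ] -12.16 t 21.07 w 0.0554 F [-0.  -0.4 -1.3] q [-0.01  0.22  1.59 -0.    1.34  0.2 ]
```

Call:
apply_moves --xyz '[[-0.005,0,0.14],[0,0,0.14],[0,0,0.14],[0,0,0.08],[0,0,0.05],[0,0,0.04],[0,0,0.015],[0,0,0]]' --rot '[[0,0,0],[0,0,0],[0,0,0],[0,0,0],[0,0,0],[0,0,0],[0,0,0],[0,0,0]]' --hand '[-1,-1,-1,-1,-1,-1,-1,-1]'

```text
clock: 22.08
position: [0.5319, 0.0629, 0.0506]
ee_rot: [0.0, 0.778, 0.629, 0.0]
contact_force: [-2.9, -0.6, 8.8]
width: 0.0555
gripper_force: 44.5
```

Call:
apply_moves --xyz '[[0,0,0],[0,0,0],[0,0,0],[0,0,-0.08],[0,0,-0.15],[0,0,-0.18],[0,0,-0.18],[0,0,-0.18]]' --rot '[[0,0,0],[0,0,0],[0,0,0],[0,0,0],[0,0,0],[0,0,0],[0,0,0],[0,0,0]]' --hand '[0.65,0.65,0.65,0.65,0.65,0.65,0.65,0.65]'

```text
clock: 23.08
position: [0.5314, 0.0629, 0.2813]
ee_rot: [0.0, 0.778, 0.629, 0.0]
contact_force: [0.8, 0.0, 0.2]
width: 0.0706
gripper_force: 0.0
```

```bash
python3 - <<'E'
from h import *
np.set_printoptions(precision=4,suppress=True)
for i in range(2): get_image("top")
c=Cam("wrist"); cv2.imwrite("pics/w7.png",c.im[:,:,::-1])
for j in jars(c,zlid=.084,amin=100): print(*j, incart(j[0]))
plan([(*cw(0,-.102,.1),-12.1,56)])
E
```

```text
[0.5626 0.196 ] [54.8376 54.2339] 76.52287292480469 -10.85075993431074 0.013739300590836535 [0.5761 0.1934] [317.9973  69.0581] 3716 [0.0031 0.035 ]
[0.5467 0.1292] [53.2495 53.913 ] 77.83633422851562 -12.898051980545453 0.013722056282269074 [0.5601 0.1261] [316.7482 145.3488] 2990 [ 0.0016 -0.0336]
[0.5331 0.0648] [53.6208 54.1046] 77.80874633789062 -15.66174557286963 0.013622457492570305 [0.5462 0.0611] [317.1878 209.372 ] 2519 [ 0.0018 -0.0994]
-> (np.float64(0.5307523486554009), np.float64(0.06264854087337071), np.float64(0.1), -12.1, 56) rows 4
   [-0.001, -0.003, 0.152] [0.002, -0.0, 0.0]
   [-0.001, -0.003, 0.152] [0.002, -0.0, 0.0]
   [-0.001, -0.003, 0.152] [0.002, -0.0, 0.0]
   [-0.001, -0.002, 0.152] [0.002, -0.0, 0.0]
pose [0.5334 0.063  0.283 ] -12.09 t 23.23 w 0.0703 F [-0.3  1.1 -0.4] q [-0.01  0.19  1.5   0.    1.45  0.2 ]
```

View pics/w7.png

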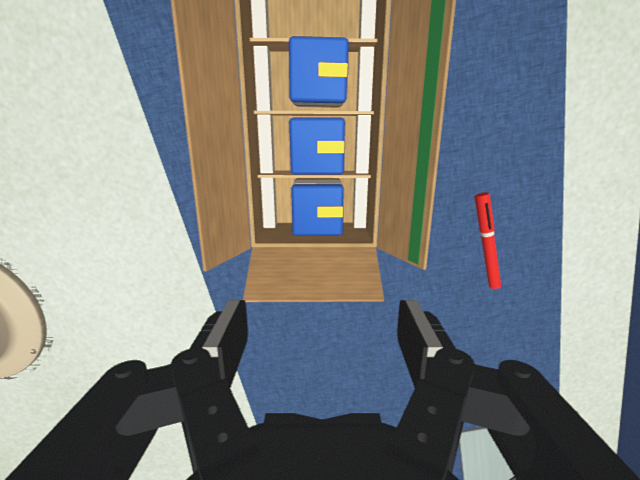

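All three jars stand in cells a, b and c with their tabs to the green side. The right flap's free edge is at row 301 and the right cells look clear. I'll work out the flap angles next.

```bash
cat > fl.py <<'E'
import pickle
from h import *
def ang(cam,px,which):
    """flap angle from the pixel of the middle of its free edge"""
    th=np.radians(np.arange(0,150,.5)); i,o=.0675*np.cos(th),.0675*np.sin(th)
    f={"L":lambda:[cw(0,.1385-a,.09+b) for a,b in zip(i,o)],"R":lambda:[cw(0,-.1385+a,.09+b) for a,b in zip(i,o)],
       "W":lambda:[cw(.068-a,0,.094+b) for a,b in zip(i,o)],"N":lambda:[cw(-.068+a,0,.094+b) for a,b in zip(i,o)]}[which]()
    d=np.linalg.norm(cam.proj(f)-px,axis=1); k=d.argmin(); return round(th[k],2),round(d[k],1)
E
python3 - <<'E'
from fl import *
t=Cam(d=np.load("top0.npy",allow_pickle=True).item())
w=Cam(d=np.load("top0.npy",allow_pickle=True).item()); w.o,w.R,w.f,w.c=pickle.load(open("w2.pkl","rb"))
c=Cam("wrist")
T=lambda x,y:np.array([x,y])/5+[149.6,184.6]; Wp=lambda x,y:np.array([x,y])/2.28+[149.7,149.7]
print("R",ang(c,(314,301),"R"),ang(t,T(735,362),"R"))
print("L",ang(w,Wp(765,200),"L"),ang(t,T(69,234),"L"))
print("N",ang(w,Wp(377,57),"N"),ang(t,T(362,482),"N"))
print("W",ang(t,T(449,107),"W"))
plan([(*cw(0,-.225,.28),-12.1,50),(*cw(0,-.225,.125),-12.1,50),(*cw(0,-.125,.125),-12.1,30),(*cw(0,-.09,.095),-12.1,20)])
E
```

```text
R (np.float64(2.09), np.float64(4.0)) (np.float64(2.11), np.float64(0.7))
L (np.float64(2.37), np.float64(2.6)) (np.float64(2.24), np.float64(0.1))
N (np.float64(2.05), np.float64(3.4)) (np.float64(2.04), np.float64(0.6))
W (np.float64(2.09), np.float64(0.2))
-> (np.float64(0.5048848619335149), np.float64(-0.05760067172568564), np.float64(0.28), -12.1, 50) rows 3
   [-0.137, -0.001, 0.001] [0.001, -0.0, 0.0]
   [-0.137, -0.001, 0.001] [0.001, -0.0, 0.0]
   [-0.137, -0.001, 0.001] [0.001, -0.0, 0.0]
-> (np.float64(0.5048848619335149), np.float64(-0.05760067172568564), np.float64(0.125), -12.1, 50) rows 4
   [0.0, 0.0, 0.129] [-0.0, 0.0, -0.0]
   [0.0, 0.0, 0.129] [-0.0, 0.0, -0.0]
   [0.0, 0.0, 0.129] [-0.0, 0.0, -0.0]
   [0.0, 0.0, 0.129] [-0.0, 0.0, -0.0]
-> (np.float64(0.5259153389431783), np.float64(0.040162915753221964), np.float64(0.125), -12.1, 30) rows 4
   [0.083, 0.0, 0.0] [0.0, 0.0, -0.0]
   [0.083, 0.0, 0.0] [0.0, 0.0, -0.0]
   [0.083, 0.0, 0.0] [0.0, 0.0, -0.0]
   [0.083, 0.0, 0.0] [0.0, 0.0, -0.0]
-> (np.float64(0.5332760058965605), np.float64(0.07438017137083963), np.float64(0.095), -12.1, 20) rows 3
   [0.039, 0.0, 0.033] [0.0, -0.0, -0.0]
   [0.039, 0.0, 0.033] [0.0, -0.0, -0.0]
   [0.039, 0.0, 0.033] [0.0, -0.0, -0.0]
pose [0.532  0.063  0.2806] -12.09 t 23.27 w 0.0701 F [-0.   0.7 -1.2] q [-0.01  0.19  1.5   0.    1.45  0.2 ]
```

Call:
apply_moves --xyz '[[-0.137,0,0],[-0.137,0,0],[-0.137,0,0],[0,0,0],[0,0,0.13],[0,0,0.13],[0,0,0.13],[0,0,0.13]]' --rot '[[0,0,0],[0,0,0],[0,0,0],[0,0,0],[0,0,0],[0,0,0],[0,0,0],[0,0,0]]' --hand '[-1,-1,-1,-1,-1,-1,-1,-1]'

```text
clock: 24.28
position: [0.5048, -0.0564, 0.1211]
ee_rot: [-0.001, 0.777, 0.629, -0.0]
contact_force: [-0.2, -0.1, -1.2]
width: 0.0004
gripper_force: 0.0
```

Call:
apply_moves --xyz '[[0.06,0,0],[0.06,0,0],[0.06,0,0],[0.06,0,0],[0.06,0,0],[0.03,0,0],[0,0,0]]' --rot '[[0,0,0],[0,0,0],[0,0,0],[0,0,0],[0,0,0],[0,0,0],[0,0,0]]' --hand '[-1,-1,-1,-1,-1,-1,-1]'

```text
clock: 25.15
position: [0.5266, 0.04, 0.1236]
ee_rot: [-0.0, 0.777, 0.629, 0.0]
contact_force: [0.4, -0.5, -0.4]
width: -0.0003
gripper_force: 0.0
```

Call:
apply_moves --xyz '[[0.04,0,0.02],[0.04,0,0.03],[0.04,0,0.03],[0,0,0.01],[0,0,0.01],[0,0,0]]' --rot '[[0,0,0],[0,0,0],[0,0,0],[0,0,0],[0,0,0],[0,0,0]]' --hand '[-1,-1,-1,-1,-1,-1]'

```text
clock: 25.9
position: [0.534, 0.0742, 0.0935]
ee_rot: [-0.0, 0.778, 0.629, -0.0]
contact_force: [0.6, 0.0, -0.7]
width: -0.0001
gripper_force: 0.0
```

```bash
python3 - <<'E'
from fl import *
st=status.get_state(); print(incart(st["position"]),st["position"],st["contact_force"])
E
```

```text
[ 0.00075736 -0.09003144] [0.53400982 0.07419015 0.09347489] [ 0.59511237  0.016823   -0.70010732]
```

Call:
apply_moves --xyz '[[0,0,0.008],[0,0,0.006],[0,0,0]]' --rot '[[0,0,0],[0,0,0],[0,0,0]]' --hand '[-1,-1,-1]'

```text
clock: 26.28
position: [0.5345, 0.0741, 0.0925]
ee_rot: [0.001, 0.778, 0.629, 0.001]
contact_force: [-4.2, 0.0, 17.3]
width: 0.0
gripper_force: 8.9
```

Call:
apply_moves --xyz '[[0,0,-0.1],[0,0,-0.18],[0,0,-0.18],[0,0,-0.16],[0,0,0],[0,0,0]]' --rot '[[0,0,0],[0,0,0],[0,0,0],[0,0,0],[0,0,0],[0,0,0]]' --hand '[-1,-1,-1,-1,-1,-1]'

```text
clock: 27.02
position: [0.5335, 0.0741, 0.2749]
ee_rot: [-0.0, 0.778, 0.629, -0.0]
contact_force: [0.0, 0.2, -0.1]
width: 0.0003
gripper_force: 0.0
```

```bash
python3 - <<'E'
from fl import *
c=Cam("wrist"); cv2.imwrite("pics/w8.png",c.im[:,:,::-1]); pickle.dump((c.o,c.R,c.f,c.c),open("w8.pkl","wb"))
plan([(*cw(0,.235,.28),-12.1,50),(*cw(0,.235,.125),-12.1,50)])
E
```

```text
-> (np.float64(0.6016250561779666), np.float64(0.3921118306772893), np.float64(0.28), -12.1, 50) rows 7
   [0.155, 0.0, -0.003] [-0.0, 0.0, -0.0]
   [0.155, 0.0, -0.003] [-0.0, 0.0, -0.0]
   [0.155, 0.0, -0.003] [-0.0, 0.0, -0.0]
   [0.155, 0.0, -0.003] [-0.0, 0.0, -0.0]
   [0.155, 0.0, -0.003] [-0.0, 0.0, -0.0]
   [0.155, 0.0, -0.003] [-0.0, 0.0, -0.0]
   [0.155, 0.0, -0.003] [-0.0, 0.0, -0.0]
-> (np.float64(0.6016250561779666), np.float64(0.3921118306772893), np.float64(0.125), -12.1, 50) rows 4
   [-0.0, -0.0, 0.129] [0.0, -0.0, 0.0]
   [-0.0, -0.0, 0.129] [0.0, -0.0, 0.0]
   [-0.0, -0.0, 0.129] [0.0, -0.0, 0.0]
   [-0.0, -0.0, 0.129] [0.0, -0.0, 0.0]
pose [0.5331 0.0742 0.2741] -12.11 t 27.07 w -0.0 F [-0.4  0.3 -0.2] q [ 0.01  0.2   1.5  -0.    1.44  0.22]
```

View pics/w8.png

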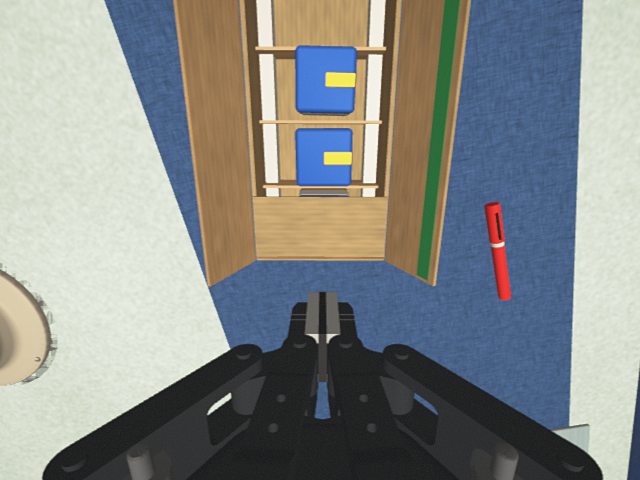

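The right short flap lies flat over cell a, with its free edge at row 197 and the hinge at row 260. Now the left short flap.

Call:
apply_moves --xyz '[[0.155,0,0],[0.155,0,0],[0.155,0,0],[0.155,0,0],[0.155,0,0],[0.155,0,0],[0.155,0,0],[0,0,0]]' --rot '[[0,0,0],[0,0,0],[0,0,0],[0,0,0],[0,0,0],[0,0,0],[0,0,0],[0,0,0]]' --hand '[-1,-1,-1,-1,-1,-1,-1,-1]'

```text
clock: 28.08
position: [0.6015, 0.3955, 0.2715]
ee_rot: [-0.001, 0.777, 0.63, -0.002]
contact_force: [-0.1, -1.1, -0.2]
width: 0.0
gripper_force: 0.0
```

Call:
apply_moves --xyz '[[0,0,0.125],[0,0,0.125],[0,0,0.125],[0,0,0.125],[0,0,0]]' --rot '[[0,0,0],[0,0,0],[0,0,0],[0,0,0],[0,0,0]]' --hand '[-1,-1,-1,-1,-1]'

```text
clock: 28.7
position: [0.5992, 0.3899, 0.1206]
ee_rot: [-0.001, 0.778, 0.628, -0.005]
contact_force: [-0.9, 0.3, 0.9]
width: -0.0
gripper_force: 0.0
```

Call:
apply_moves --xyz '[[-0.06,0,0],[-0.06,0,0],[-0.06,0,0],[-0.06,0,0],[-0.06,0,0],[-0.06,0,0],[0,0,0]]' --rot '[[0,0,0],[0,0,0],[0,0,0],[0,0,0],[0,0,0],[0,0,0],[0,0,0]]' --hand '[-1,-1,-1,-1,-1,-1,-1]'

```text
clock: 29.58
position: [0.5792, 0.2854, 0.1254]
ee_rot: [0.0, 0.778, 0.628, -0.001]
contact_force: [0.0, -0.0, 0.2]
width: 0.0001
gripper_force: 0.0
```

```bash
python3 - <<'E'
from fl import *
st=status.get_state(); print(incart(st["position"]),st["position"],st["contact_force"])
plan([(*cw(0,.09,.0935),-12.1,20)])
E
```

```text
[0.00049166 0.12591242] [0.57916408 0.2853605  0.12538691] [ 0.01240669 -0.03452704  0.15144533]
-> (np.float64(0.5711308645139547), np.float64(0.2503546288328733), np.float64(0.0935), -12.1, 20) rows 3
   [-0.04, -0.0, 0.035] [-0.0, 0.0, -0.0]
   [-0.04, -0.001, 0.035] [-0.0, 0.0, -0.0]
   [-0.04, -0.001, 0.035] [-0.0, 0.0, -0.0]
pose [0.5792 0.2854 0.1254] -12.18 t 29.57 w 0.0001 F [ 0.  -0.   0.2] q [ 0.35  0.45  1.5  -0.    1.19  0.56]
```

Call:
apply_moves --xyz '[[-0.04,0,0.03],[-0.04,0,0.035],[-0.04,0,0.035],[0,0,0.008],[0,0,0.007],[0,0,0]]' --rot '[[0,0,0],[0,0,0],[0,0,0],[0,0,0],[0,0,0],[0,0,0]]' --hand '[-1,-1,-1,-1,-1,-1]'

```text
clock: 30.32
position: [0.571, 0.2496, 0.0926]
ee_rot: [0.001, 0.777, 0.629, -0.002]
contact_force: [-5.2, -5.4, 13.4]
width: -0.0001
gripper_force: 6.9
```

Call:
apply_moves --xyz '[[0,0,-0.1],[0,0,-0.18],[0,0,-0.18],[0,0,-0.16],[0,0,0],[0,0,0]]' --rot '[[0,0,0],[0,0,0],[0,0,0],[0,0,0],[0,0,0],[0,0,0]]' --hand '[-1,-1,-1,-1,-1,-1]'

```text
clock: 31.08
position: [0.5715, 0.2514, 0.2757]
ee_rot: [-0.0, 0.778, 0.629, -0.001]
contact_force: [0.0, 0.4, -0.0]
width: 0.0002
gripper_force: 0.0
```

```bash
python3 - <<'E'
from fl import *
c=Cam("wrist"); st=c.st
w8=cv2.imread("pics/w8.png"); a=c.im[:,:,::-1]
cv2.imwrite("pics/w9.png",a)
plan([(*cw(.16,0.03,.28),-12.1,50),(*cw(.16,0.03,.125),-12.1,50)])
E
```

```text
-> (np.float64(0.7149343182744088), np.float64(0.1580477131300673), np.float64(0.28), -12.1, 50) rows 4
   [-0.051, 0.133, -0.005] [-0.001, 0.0, 0.0]
   [-0.051, 0.133, -0.005] [-0.001, 0.0, 0.0]
   [-0.051, 0.133, -0.004] [-0.001, 0.0, 0.0]
   [-0.051, 0.133, -0.004] [-0.001, 0.0, 0.0]
-> (np.float64(0.7149343182744088), np.float64(0.1580477131300673), np.float64(0.125), -12.1, 50) rows 4
   [0.0, -0.0, 0.129] [-0.0, 0.0, -0.0]
   [0.0, -0.0, 0.129] [-0.0, 0.0, -0.0]
   [0.0, -0.0, 0.129] [-0.0, 0.0, -0.0]
   [0.0, -0.0, 0.129] [-0.0, 0.0, -0.0]
pose [0.5711 0.2514 0.2749] -12.1 t 31.12 w 0.0 F [-0.4  0.1 -0.4] q [ 0.3   0.33  1.31 -0.    1.5   0.51]
```

View pics/w9.png

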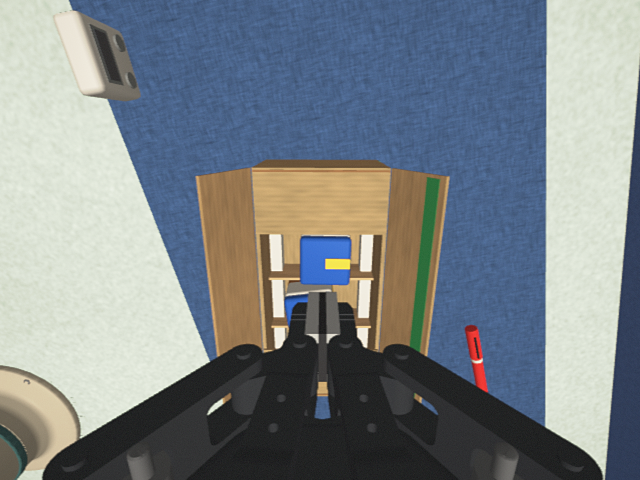

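The left short flap lies flat. The jar in cell b, near (310,300), now looks shifted or turned, so I'll measure it before closing.

Call:
apply_moves --xyz '[[-0.16,0,-0.01],[-0.16,0,0],[-0.16,0,0],[-0.1,0,0],[0,0,0],[0,0,0]]' --rot '[[0,0,0],[0,0,0],[0,0,0],[0,0,0],[0,0,0],[0,0,0]]' --hand '[-1,-1,-1,-1,-1,-1]'

```text
clock: 31.88
position: [0.5353, 0.0823, 0.2787]
ee_rot: [-0.001, 0.778, 0.629, -0.001]
contact_force: [0.7, 0.6, -0.2]
width: 0.0002
gripper_force: 0.0
```

```bash
python3 - <<'E'
from fl import *
np.set_printoptions(precision=4,suppress=True)
for n in("wrist","top"):
    c=Cam(n); print(n)
    if n=="wrist":
        print(incart(c.st["position"])); cv2.imwrite("pics/w10.png",c.im[:,:,::-1]); pickle.dump((c.o,c.R,c.f,c.c),open("w10.pkl","wb"))
    for j in jars(c,zlid=.084,amin=100): print(*j, incart(j[0]))
E
```

```text
wrist
[ 0.0004 -0.0818]
[0.5625 0.1961] [54.6005 54.281 ] 76.98026275634766 -10.869709472971303 0.013663092257469032 [0.5759 0.1935] [325.3118  89.3755] 3672 [0.003  0.0351]
[0.5315 0.1317] [54.6614 54.0385] 84.94575500488281 -6.482538340314742 0.013563042960621918 [0.545  0.1302] [308.2251 165.4141] 2968 [-0.0138 -0.0343]
top
[0.5639 0.1959] [53.8576 55.16  ] 76.14789581298828 -12.620100482717854 0.013843296486849113 [0.5775 0.1929] [222.659 244.741] 390 [0.0044 0.0353]
```

Jar b has been knocked about 15 mm towards −x and turned about 7°. It is still upright in its cell and well inside tolerance, so I'll leave it. Next is the window flap.

Call:
apply_moves --xyz '[[0.09,0.167,0],[0.09,0.167,0],[0.09,0.167,0],[0,0,0],[0,0,0.125],[0,0,0.125],[0,0,0.125],[0,0,0.12]]' --rot '[[0,0,0],[0,0,0],[0,0,0],[0,0,0],[0,0,0],[0,0,0],[0,0,0],[0,0,0]]' --hand '[-1,-1,-1,-1,-1,-1,-1,-1]'

```text
clock: 32.98
position: [0.6982, 0.1303, 0.1304]
ee_rot: [-0.0, 0.777, 0.629, -0.0]
contact_force: [0.1, -0.8, 0.1]
width: 0.0001
gripper_force: 0.0
```

Call:
apply_moves --xyz '[[0,-0.06,0],[0,-0.06,0],[0,-0.06,0],[0,-0.06,0],[0,-0.06,0],[0,-0.02,0],[0,0,0]]' --rot '[[0,0,0],[0,0,0],[0,0,0],[0,0,0],[0,0,0],[0,0,0],[0,0,0]]' --hand '[-1,-1,-1,-1,-1,-1,-1]'

```text
clock: 33.85
position: [0.6052, 0.15, 0.1318]
ee_rot: [0.0, 0.777, 0.629, 0.0]
contact_force: [0.1, -0.7, -1.1]
width: -0.0002
gripper_force: 0.0
```

```bash
python3 - <<'E'
from fl import *
st=status.get_state(); print(incart(st["position"]),st["position"],st["contact_force"])
plan([(*cw(.02,.0,.0985),-12.1,20)])
E
```

```text
[ 0.0544289  -0.00096908] [0.60521128 0.14997334 0.13179162] [ 0.13510047 -0.6612377  -1.11552853]
-> (np.float64(0.5717561527010391), np.float64(0.1581613046999238), np.float64(0.0985), -12.1, 20) rows 3
   [0.001, -0.038, 0.037] [0.0, -0.0, 0.0]
   [0.001, -0.038, 0.037] [0.0, -0.0, 0.0]
   [0.001, -0.038, 0.037] [0.0, -0.0, 0.0]
pose [0.6052 0.15   0.1318] -12.04 t 33.85 w -0.0002 F [ 0.1 -0.7 -1.1] q [0.13 0.41 1.55 0.   1.18 0.34]
```

Call:
apply_moves --xyz '[[0,-0.038,0.033],[0,-0.038,0.037],[0,-0.038,0.037],[0,0,0.008],[0,0,0.007],[0,0,0]]' --rot '[[0,0,0],[0,0,0],[0,0,0],[0,0,0],[0,0,0],[0,0,0]]' --hand '[-1,-1,-1,-1,-1,-1]'

```text
clock: 34.6
position: [0.57, 0.157, 0.0969]
ee_rot: [-0.001, 0.778, 0.629, -0.001]
contact_force: [-6.9, -0.7, 16.6]
width: 0.0004
gripper_force: 8.4
```

Call:
apply_moves --xyz '[[0,0,-0.1],[0,0,-0.18],[0,0,-0.18],[0,0,-0.16],[0,-0.17,0],[0,-0.2,0],[0,-0.2,0],[0,0,0]]' --rot '[[0,0,0],[0,0,0],[0,0,0],[0,0,0],[0,0,0],[0,0,0],[0,0,0],[0,0,0]]' --hand '[-1,-1,-1,-1,-1,-1,-1,-1]'

```text
clock: 35.6
position: [0.4003, 0.1928, 0.2806]
ee_rot: [-0.001, 0.777, 0.63, -0.001]
contact_force: [1.2, -0.7, 0.7]
width: -0.0002
gripper_force: 0.0
```

```bash
python3 - <<'E'
from fl import *
st=status.get_state(); print(incart(st["position"]),st["position"],st["contact_force"])
plan([(*cw(-.15,.0,.13),-12.1,45)])
E
```

```text
[-0.1549035  -0.00217261] [0.40030731 0.19282032 0.28059209] [ 1.20221962 -0.70795147  0.71446828]
-> (np.float64(0.4055580539868962), np.float64(0.19391311561635158), np.float64(0.13), -12.1, 45) rows 4
   [0.002, 0.004, 0.125] [-0.001, 0.0, 0.001]
   [0.002, 0.004, 0.125] [-0.001, 0.0, 0.001]
   [0.002, 0.004, 0.125] [-0.001, 0.0, 0.001]
   [0.002, 0.004, 0.125] [-0.001, 0.0, 0.001]
pose [0.4003 0.1928 0.2806] -11.94 t 35.6 w -0.0002 F [ 1.2 -0.7  0.7] q [0.29 0.05 1.67 0.   1.43 0.5 ]
```

Call:
apply_moves --xyz '[[0,0,0.125],[0,0,0.125],[0,0,0.125],[0,0,0.125],[0,0,0]]' --rot '[[0,0,0],[0,0,0],[0,0,0],[0,0,0],[0,0,0]]' --hand '[-1,-1,-1,-1,-1]'

```text
clock: 36.22
position: [0.4034, 0.1917, 0.1282]
ee_rot: [-0.001, 0.778, 0.629, -0.003]
contact_force: [0.2, 0.2, -0.1]
width: 0.0001
gripper_force: 0.0
```

Call:
apply_moves --xyz '[[0,0.06,0],[0,0.06,0],[0,0.06,0],[0,0.06,0],[0,0.06,0],[0,0.035,0],[0,0,0]]' --rot '[[0,0,0],[0,0,0],[0,0,0],[0,0,0],[0,0,0],[0,0,0],[0,0,0]]' --hand '[-1,-1,-1,-1,-1,-1,-1]'

```text
clock: 37.1
position: [0.5042, 0.1713, 0.1306]
ee_rot: [0.0, 0.778, 0.628, 0.0]
contact_force: [-0.2, -0.5, 0.6]
width: -0.0003
gripper_force: 0.0
```

```bash
python3 - <<'E'
from fl import *
st=status.get_state(); print(incart(st["position"]),st["position"],st["contact_force"])
plan([(*cw(-.02,.0,.0985),-12.1,20)])
E
```

```text
[-0.04880536 -0.00139562] [0.50419606 0.17126699 0.13062536] [-0.24855238 -0.50353078  0.64016469]
-> (np.float64(0.5326507177094761), np.float64(0.16657349550378914), np.float64(0.0985), -12.1, 20) rows 3
   [0.002, 0.032, 0.036] [0.0, -0.0, -0.0]
   [0.002, 0.032, 0.036] [0.0, -0.0, -0.0]
   [0.002, 0.032, 0.036] [0.0, -0.0, -0.0]
pose [0.5042 0.1713 0.1306] -12.12 t 37.1 w -0.0003 F [-0.2 -0.5  0.6] q [ 0.2   0.29  1.75 -0.    1.1   0.41]
```

Call:
apply_moves --xyz '[[0,0.032,0.033],[0,0.032,0.037],[0,0.032,0.037],[0,0,0.007],[0,0,0.006],[0,0,0]]' --rot '[[0,0,0],[0,0,0],[0,0,0],[0,0,0],[0,0,0],[0,0,0]]' --hand '[-1,-1,-1,-1,-1,-1]'

```text
clock: 37.85
position: [0.5323, 0.1653, 0.0968]
ee_rot: [0.001, 0.778, 0.629, 0.001]
contact_force: [-4.2, -1.8, 15.3]
width: -0.0
gripper_force: 7.8
```

Call:
apply_moves --xyz '[[0,0,-0.1],[0,0,-0.18],[0,0,-0.18],[0,0,-0.16],[-0.18,0,0],[-0.18,0,0],[-0.18,0,0],[0,0,0]]' --rot '[[0,0,0],[0,0,0],[0,0,0],[0,0,0],[0,0,0],[0,0,0],[0,0,0],[0,0,0]]' --hand '[-1,-1,-1,-1,-1,-1,-1,-1]'

```text
clock: 38.85
position: [0.4972, 0.0038, 0.2803]
ee_rot: [0.0, 0.779, 0.627, -0.001]
contact_force: [0.1, 0.6, 0.1]
width: -0.0003
gripper_force: 0.0
```

```bash
python3 - <<'E'
from fl import *
c=Cam("side"); w=Cam("wrist"); t=Cam("top")
im=np.zeros((600,800,3),np.uint8)
a=cv2.resize(c.im[140:280,180:340],(400,350)); b=cv2.resize(w.im,(400,300)); d=cv2.resize(t.im[185:305,150:310],(400,300))
im[:300,:400]=b; im[300:,:400]=d; im[:350,400:]=a
cv2.imwrite("pics/fin.png",im[:,:,::-1])
E
```

```text
(no output)
```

View pics/fin.png

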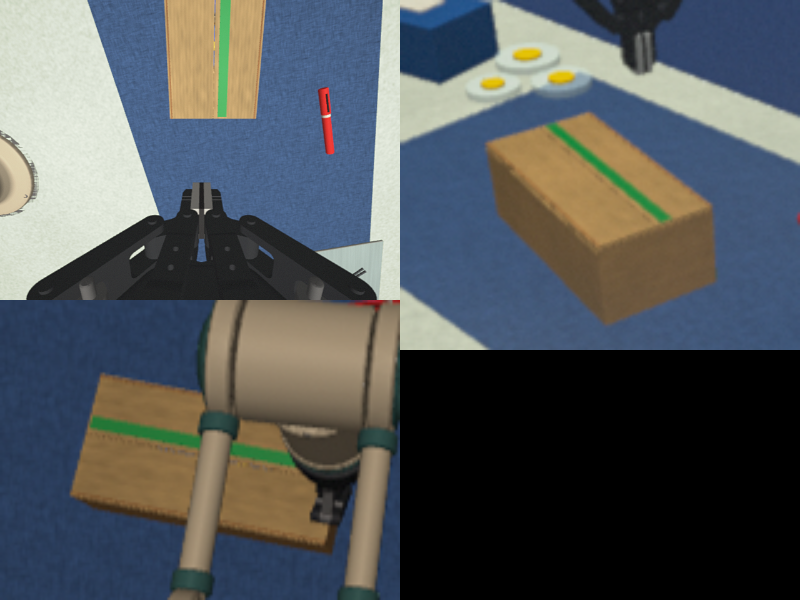

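All three views show the carton closed flat, with the green stripe along its middle (about (608,170) in the side panel). The gripper is clear, so I'm handing in.

```bash
python3 -c "
from rig import job
print(job.sign_off())"
```

```text
the job is handed in; nothing more can be done
None
```

The three jars on the bench are packed upright in cells a, b and c with their tabs facing the window, the carton is closed (short flaps first), and the job is handed in; no verdict came back, and the jar in cell b was knocked about 15 mm and 7° but stayed within tolerance, so I left it.

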